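Pack milling blanks and clamp the canister

ROBOT

A 6-joint arm with a two-finger parallel gripper is mounted at the origin on the work surface. World frame = base frame: x ahead of the robot, y to its left, z up, the work surface at z = 0. Lengths are in m, angles in rad, forces in N, time in s.
With the tool pointing down it reaches from about 0.3 to 0.875 m from the base axis. Payload 6.4 kg.
Tool frame: the origin (TCP) lies midway between the tips of the shut fingers; the grasp point (between the pads) lies 19 mm behind it; z points along the fingers, y is the direction in which the jaws open and shut (so a half turn about z gives the same grasp; the last joint's range is limited). The gripper opens to 88 mm and grips with 3 to 60 N. Pads are 18 mm wide; open, the fingers measure 123 mm over their backs; the gripper's body (75 mm by 187 mm) begins 45 mm behind the grasp point.
Start: joints at [-1.338, 0.181, 1.607, -0, 1.354, -0.206], TCP at [0.244, -0.521, 0.239] pointing down, gripper open.
Joint ranges: [-2.99, 2.99], [-0.89, 2.07], [0.3, 2.58], [-1.14, 4.28], [0, 2.63], [-3.12, 3.12]. Speed limits (rad/s): [2.57, 2.57, 3.01, 3.14, 3.14, 3.14].

INTERFACE

Orientations are given as a unit quaternion [w, x, y, z].
In Python, from workcell import r gives the robot as it stands.
- The arm moves only by the tool apply_moves, never from a script. Its argument "commands" is a list of rows, each a list of 2 entries, a list of its own where there are three numbers: the shift along the tool's x, y, z in units of 50 mm (1.0 is 50 mm), then the turn, a rotation vector about the tool's x, y, z in rad. In form: [[[tx, ty, tz], [ax, ay, az]], ...]. A call has 1 to 20 rows; each row shifts and turns the commanded pose from where the row before left it, along the tool's axes as they then stand; what a row does not reach is not made up. A row lasts 1/10 s, in which the tool goes at most 50 mm and 8.59 degrees, less where a joint would pass 70% of its speed; a pose out of reach is approached as far as the arm can. A call is refused whole if a number of a shift passes 1 or a number of a turn 0.15, either way. A call with a gripper value outside its range is refused whole. "hand" is the closure, from -1 (fully open) to 1 (shut), set as the call begins (left out, the last holds). The fingers move at their own pace and stop on an object; "force" is the grip in N (left out, the last holds). Time passes only in rows, so rows that do not move let the fingers close. It gives the time, the measured TCP pose, the force and the opening at its end, in the units of the state.
- r.state(): the state, without advancing time (a new reading comes with each control period).
- r.get_image(name): name is "side" or "top" or "wrist"; returns the picture (384x512x3 uint8, blue, green, red); there is no depth.
- r.camera_info(name): a dict with "K" (3x3 intrinsics, pixels), "T" (4x4, takes a point from camera to world coordinates). Camera axes: x right, y up, looking along -z (the intrinsics and any distortion apply to the point x, -y, -z); pixel columns grow to the right and rows downward; lengths in m; the calibration is good to about 2 mm. A picture is of the moment at which its call begins: read the wrist's pose just before it. camera_info takes no time and is no camera call; for the wrist camera it gives the pose at the moment of the call.
- r.job_done(): hands the job in, once; it reports no verdict.
Trained networks look in the newest picture that a camera, given by its name, has taken for a name from the list of things; names that differ only in an ending like _2 or _b are one class to them, and where a whole thing is asked for, a point or a joint stands for the part that bears it (a point fixed in the world has none). Each returns a list of dicts, best first, with "conf" (0 to 1); they miss things now and then, are a little off and sometimes report something else, mostly with a low value. They report only what shows in the picture. A call takes as long as a camera call.
- r.boxes_of(camera, thing): "bbox" ([centre column, centre row, width, height] in pixels, round what is visible of it).
- r.outline_of(camera, thing): "pixels" (384x512 bool, what is visible of it) and "bbox" ([centre column, centre row, width, height] in pixels, round what is visible of it).
The state is a dict: "time_s": time; "qpos": joint angles; "joint_velocities": joint speeds; "effort": joint torques, N m; "tcp_pos": TCP position; "tool_rot": TCP orientation; "contact_force": force on the tool from outside, world axes, zero at the start; "moment": the same for the moment, N m; "finger_gap": finger opening in m.
Only numpy, scipy, OpenCV 4.12 (cv2) and the standard library are available. Lean on these libraries where they do the work, as an engineer would, in place of code of your own. Each camera call takes 0.05 s, during which the arm holds its last target.

TASK

First push the dry-storage canister by its base plate until it sits square and flush against both sides of the aluminium corner stop. Then put every ceramic milling blank from the bench into the canister, close the lid fully, and only then swing the wire bail up and over centre until it is fully home, with the canister still flush in the corner. Leave the articulator, the red bottle and the blue beaker where they are.

Things in the scene. Friction and masses are not known exactly. Their poses are not given: they have to be found in the camera images.
- fence: Fixed L-shaped aluminium corner stop, two bars 20 wide and 22 high (here and below, all lengths are in mm). Origin: the inner corner, on the bench. The far bar's inner face is the plane x = 0 (it runs from y = -280 to +20); the left bar's inner face is the plane y = 0 (it runs from x = -270 to 0). The free quadrant is x < 0, y < 0.
- base: The loose canister, about 0.9 kg (0.75 to 1.1; its slick plate slides at 2 to 5 N): grey base plate 190 (x) by 180 (y) by 24 high, carrying a steel box, outside 112 by 110, centred at x = +35, y = +22, walls 4, rim 75 above the bench. Origin: centre of the plate's underside; x points to the lid's hinge side, y to the left. Home: origin at (-95, -90) of the fence, same yaw; push its front (-x) and right (-y) edges.
- base_corner (a point): The plate's far left lower corner, at (+95, +90, 0) in the base's frame; it belongs at the fence's origin.
- can_in (a point): Centre of the box's inner floor, 28 above the bench; its axes are the base's. Inside 104 (x) by 102 (y) by 47 deep.
- lid (a joint): White lid's angle, rad: 0 shut, 1.5 to 1.75 (nearly upright) at the start, at most 1.85. Hinged along the base's y on the box's +x rim. A friction hinge (0.09 N m) that stays where it is left; 1 to 2 N at its edge moves it. 114 long from the hinge, 112 wide, 8 thick, with a saddle 64 by 30 by 21 high in the middle of its outer face.
- lid_hinge (a point): Middle of the lid's hinge line, 75 above the bench; the lid's underside lies on it.
- lid_edge (a point): Middle of the lid's free edge, 113 from the hinge, half way through its thickness.
- bail (a joint): Wire bail's angle about the base's y, rad: 0 lying forward (to -x, 1.40 rad before upright), 1.40 upright = dead centre, 1.85 fully home on its stop, leaning to +x over the shut lid. A spring resists up to dead centre (peak 0.27 N m, 2.5 N at the grip), then drives it on; let go before dead centre it springs back to 0.
- bail_pivot (a point): Middle of the bail's hinge line, at (35, 22, 40) in the base's frame. The wire's side arms run outside the box, its crossbar is at radius 76; a thin tension strut beside the right arm, from 28 below the pivot, is the over-centre spring.
- bail_grip (a point): Centre of the bail's red grip, a cylinder 16 in diameter and 26 long along the base's y, at radius 108 from the pivot line. Pinched on its two ends it can turn between the fingers.
- articulator: Dark metal dental articulator with plaster casts, 90 by 70 by 94 high, loose; leave it alone. Origin: centre of the underside.
- soap: Red bottle, 52 in diameter, 140 high, loose; leave it alone. Origin: centre of the underside.
- beaker: Blue beaker, rim 60 in diameter, 70 high, loose; leave it alone. Origin: centre of the underside.
- blank1: Ivory ceramic milling blank, loose, 30 g: block 28 by 18 by 18 with a steel stub 8 in diameter, 8 long on its +x end, 36 long in all. Origin: its centre, 9 above what it lies on; x is its long axis. May be absent.
- blank2: Ivory ceramic milling blank, loose, 30 g: block 28 by 18 by 18 with a steel stub 8 in diameter, 8 long on its +x end, 36 long in all. Origin: its centre, 9 above what it lies on; x is its long axis. May be absent.
- blank3: Ivory ceramic milling blank, loose, 30 g: block 28 by 18 by 18 with a steel stub 8 in diameter, 8 long on its +x end, 36 long in all. Origin: its centre, 9 above what it lies on; x is its long axis. May be absent.
- blank4: Ivory ceramic milling blank, loose, 30 g: block 28 by 18 by 18 with a steel stub 8 in diameter, 8 long on its +x end, 36 long in all. Origin: its centre, 9 above what it lies on; x is its long axis. May be absent.

How it is judged:
On the way, in this order (a step that is already met when the one before it is completed fails the run):
1. the canister's base plate is square and flush in the corner stop (x of base_corner in the frame of fence above -0.005 m and y of base_corner in the frame of fence above -0.005 m and angle between the x axis of base and the x axis of fence, either way round below 0.035 rad and angle between base's own z axis and vertical below 0.03 rad), for 0.3 s.
2. every blank is inside the canister (x of blank1 in the frame of can_in between -0.055 and 0.055 m and y of blank1 in the frame of can_in between -0.054 and 0.054 m and z of blank1 in the frame of can_in between 0 and 0.046 m and x of blank2 in the frame of can_in between -0.055 and 0.055 m and y of blank2 in the frame of can_in between -0.054 and 0.054 m and z of blank2 in the frame of can_in between 0 and 0.046 m and x of blank3 in the frame of can_in between -0.055 and 0.055 m and y of blank3 in the frame of can_in between -0.054 and 0.054 m and z of blank3 in the frame of can_in between 0 and 0.046 m and x of blank4 in the frame of can_in between -0.055 and 0.055 m and y of blank4 in the frame of can_in between -0.054 and 0.054 m and z of blank4 in the frame of can_in between 0 and 0.046 m), for 0.2 s.
3. the lid is shut, with the bail not yet up (value of joint lid below 0.06 rad and value of joint bail below 1.2 rad), for 0.2 s.
4. the bail is over centre and home (value of joint bail above 1.72 rad and value of joint lid below 0.06 rad), for 0.2 s.
At the end, for the whole second after the job is handed in: The plate's far left corner is within 5 mm of both fence faces and the plate square to 0.035 rad and level; every blank present is inside the canister; lid joint below 0.06 rad; bail joint above 1.72 rad; canister and bail at rest (all of step 1 and all of step 2 and all of step 4 and linear speed of base below 0.01 m/s and velocity of joint bail between -0.05 and 0.05 rad/s); the robot touches nothing.
It fails at once if articulator is moved more than 30 mm (distance of articulator from where it was at the start of the episode above 0.03 m).
It fails at once if soap is moved more than 30 mm (distance of soap from where it was at the start of the episode above 0.03 m).
It fails at once if beaker is moved more than 30 mm (distance of beaker from where it was at the start of the episode above 0.03 m).
It fails at once if the bail is swung over while the lid is open (value of joint bail above 1.45 rad and value of joint lid above 0.15 rad).
Of blank1, blank2, blank3, blank4 only 2 to 4 are there at a start; the rules pass over those that are not, and their reading is None.
At some moment in a run one of blank1, blank2, blank3, blank4 may be knocked a few centimetres aside while the robot is not near it.
Once in a run the grip may slacken for a moment while it holds something.
It also fails if it takes over 210 s, if anything falls off the work surface, if the arm or the gripper's body presses on something with over 40 N, if the wrist force passes 120 N, or if a joint passes its speed limit or range.

## Working session

There is one attempt and no reset: what is moved stays moved. The work goes in short steps, Python scripts to look and compute and a tool call to move; the robot and the scene stay as the last step left them, time stands still between calls to the robot, and variables do not carry over. Pictures are saved under pics/ and viewed, and the job is handed in when it is done.

Besides the shell and the picture viewer there is one more tool, called after "Request:" by a JSON object that holds its "fn" and its "kwargs", one argument or row to a line. apply_moves: Moves the arm, as the interface text tells. Its arguments: {"type":"object","properties":{"commands":{"type":"array","items":{"type":"array"}},"hand":{"type":"number"},"force":{"type":"number"}},"required":["commands"]}

```bash
ls; mkdir -p pics
python3 - <<'E'
from workcell import r
import cv2
s=r.state(); print(s)
for n in ("side","top","wrist"):
    im=r.get_image(n); cv2.imwrite(f"pics/{n}0.png",im)
    c=r.camera_info(n); print(n,c["K"],c["T"],[k for k in c])
E
```

```text
pics
{'time_s': 0.0, 'qpos': array([-1.33833453e+00,  1.81522075e-01,  1.60796712e+00, -4.24523962e-05,
        1.35379907e+00, -2.06299899e-01]), 'joint_velocities': array([ 0.00221029,  0.00216494, -0.00014725,  0.00059815, -0.00119785,
       -0.0019172 ]), 'effort': array([ 3.06881475e-04, -4.33869588e+01, -3.41849828e+01,  7.03180768e-02,
        3.82946944e-02, -1.43709776e-04]), 'tcp_pos': array([ 0.24415224, -0.52001574,  0.23784056]), 'tool_rot': array([-8.47459199e-04,  9.76031030e-01,  2.17629751e-01, -3.18125020e-05]), 'contact_force': array([-0.49720524, -0.37176648,  0.27962321]), 'moment': array([-0.03736388, -0.02041607, -0.04295234]), 'finger_gap': 0.08794697491145646}
side [[372.46030707   0.         259.27525078]
 [  0.         372.46030707 192.7786205 ]
 [  0.           0.           1.        ]] [[-0.94349289  0.26267041 -0.202053    0.29782413]
 [-0.331358   -0.73892762  0.58667525  0.69642643]
 [ 0.00479968  0.62047581  0.7842109   1.00682043]
 [ 0.          0.          0.          1.        ]] ['K', 'T']
top [[420.76924694   0.         254.53795294]
 [  0.         420.76924694 195.24279751]
 [  0.           0.           1.        ]] [[-0.00980386  0.99690298 -0.07802783  0.44252073]
 [-0.99974043 -0.01137675 -0.01973917 -0.00898124]
 [-0.02056574  0.07781406  0.99675575  1.11019573]
 [ 0.          0.          0.          1.        ]] ['K', 'T']
wrist [[284.80928129   0.         259.33543121]
 [  0.         284.80928129 192.98765831]
 [  0.           0.           1.        ]] [[ 0.42476226  0.87334018  0.23844066  0.30563133]
 [-0.90530348  0.41023551  0.11014733 -0.49164153]
 [-0.00162074 -0.26264759  0.96489047  0.3838036 ]
 [ 0.          0.          0.          1.        ]] ['K', 'T']
```

View pics/top0.png

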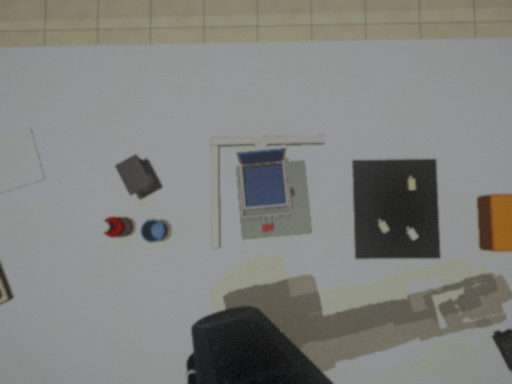

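View pics/side0.png

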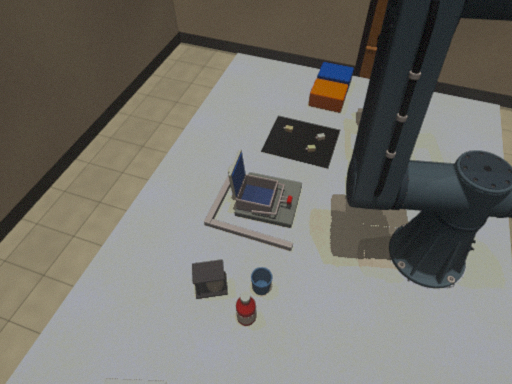

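View pics/wrist0.png

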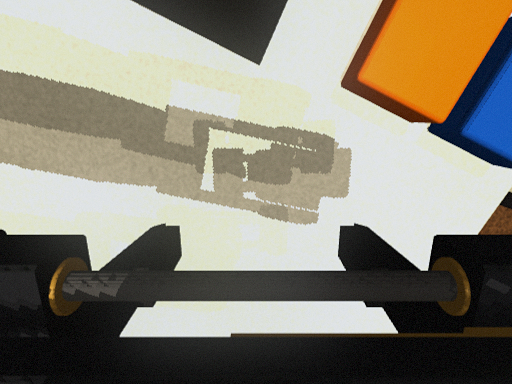

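The top view shows three blanks on the black mat at about (411,183), (383,226) and (411,233). The canister is at about (272,195), inside an L fence whose inner corner is near (218,145). The articulator, red bottle and beaker are at the left. Next I'll measure these.

```bash
cat > h.py <<'E'
import numpy as np, cv2
from workcell import r
from scipy.spatial.transform import Rotation as R
def proj(cam,P,info=None):
    c=info or r.camera_info(cam); T=np.array(c["T"]);K=np.array(c["K"])
    P=np.atleast_2d(P); q=(P-T[:3,3])@T[:3,:3]
    q=q*[1,-1,-1]; u=q@K.T; return u[:,:2]/u[:,2:]
def ray(cam,uv,z,info=None):
    c=info or r.camera_info(cam); T=np.array(c["T"]);K=np.array(c["K"])
    uv=np.atleast_2d(uv).astype(float); d=np.c_[uv,np.ones(len(uv))]@np.linalg.inv(K).T*[1,-1,-1]
    d=d@T[:3,:3].T; o=T[:3,3]; return o+d*((z-o[2])/d[:,2])[:,None]
def crop(im,x0,y0,x1,y1,k,fn):
    cv2.imwrite(fn,cv2.resize(im[y0:y1,x0:x1],None,fx=k,fy=k,interpolation=cv2.INTER_CUBIC))
def pose():
    s=r.state(); q=s["tool_rot"]; return np.array(s["tcp_pos"]),R.from_quat([q[1],q[2],q[3],q[0]])
def to_tool(dw):
    p,o=pose(); return o.inv().apply(dw)/0.05
E
python3 - <<'E'
from h import *
im=r.get_image("top")
crop(im,200,120,330,260,5,"pics/topc.png")
crop(im,345,150,445,265,5,"pics/topb.png")
for t in ("fence","base","lid","bail","bail_grip","articulator","soap","beaker","blank1"):
    try:
        for o in r.outline_of("top",t)[:5]:
            m=o["pixels"].astype(np.uint8); cs,_=cv2.findContours(m,0,2)
            if not cs: continue
            c=max(cs,key=cv2.contourArea); rc=cv2.minAreaRect(c)
            z={"blank1":.009,"base":.02,"fence":.022}.get(t,0.05)
            mu=cv2.moments(c)
            print(t,round(o["conf"],2),np.round(o["bbox"],1),"rect",np.round(ray("top",cv2.boxPoints(rc),z)[:,:2],4).tolist(), np.round(ray("top",[rc[0]],z)[0,:2],4))
    except Exception as e: print(t,e)
E
```

```text
fence 0.89 [268.4 193.8 112.5 112.4] rect [[0.6852, 0.1255], [0.681, -0.1706], [0.3902, -0.164], [0.3927, 0.126]] [ 0.5358 -0.0211]
base 0.98 [274.4 189.6  72.9  98.3] rect [[0.662, 0.0701], [0.6782, -0.1153], [0.4295, -0.1351], [0.4131, 0.0469]] [ 0.5446 -0.0335]
lid 0.86 [261.4 154.8  50.6  22.3] rect [[0.6572, 0.0601], [0.6665, -0.0657], [0.6127, -0.0695], [0.6033, 0.0558]] [ 0.6349 -0.0049]
bail 0.71 [265.2 208.7  53.4  46.3] rect [[0.4528, -0.006], [0.4526, -0.0312], [0.435, -0.0309], [0.4353, -0.0058]] [ 0.4439 -0.0185]
bail_grip 0.61 [267.3 217.1  48.2  30.8] rect [[0.4403, -0.0084], [0.4528, -0.0085], [0.4526, -0.0286], [0.4401, -0.0285]] [ 0.4464 -0.0185]
articulator 0.68 [137.9 176.8  44.9  43. ] rect [[0.6057, 0.3708], [0.6438, 0.2967], [0.547, 0.2458], [0.5094, 0.3194]] [0.5763 0.3081]
articulator 0.35 [266.5 210.3  48.2  38.7] rect [[0.5243, 0.076], [0.5397, 0.0478], [0.4731, 0.0114], [0.4578, 0.0394]] [0.4986 0.0436]
soap 0.9 [116.2 226.2  29.3  19.6] rect [[0.4747, 0.4072], [0.4738, 0.323], [0.4234, 0.3223], [0.4241, 0.4062]] [0.4489 0.3647]
beaker 0.79 [156.1 231.7  28.9  24.3] rect [[0.4529, 0.311], [0.4817, 0.2523], [0.43, 0.2261], [0.4014, 0.2845]] [0.4414 0.2685]
blank1 0.68 [411.4 232.1   8.8  15.8] rect [[0.4366, -0.3735], [0.4457, -0.3924], [0.4146, -0.4066], [0.4055, -0.3878]] [ 0.4256 -0.3901]
blank1 0.49 [411.5 180.8  12.8  14.7] rect [[0.5719, -0.3802], [0.5766, -0.4053], [0.5402, -0.4111], [0.5355, -0.386]] [ 0.556  -0.3956]
blank1 0.42 [385.4 226.3  12.4  10.4] rect [[0.4606, -0.3073], [0.4603, -0.3306], [0.4319, -0.3296], [0.4321, -0.3064]] [ 0.4462 -0.3185]
```

View pics/topc.png

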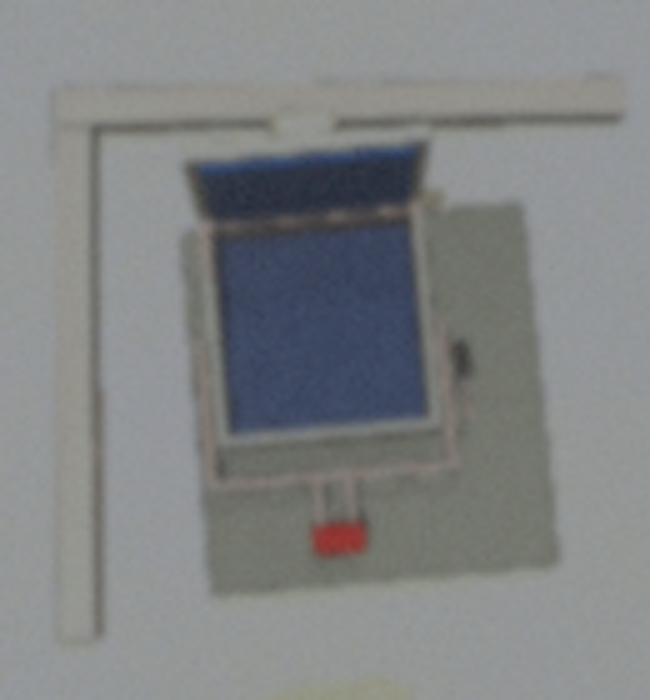

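View pics/topb.png

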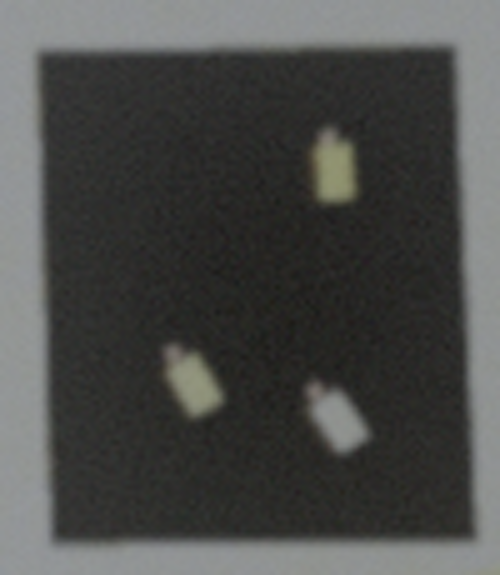

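Run:
```python
from h import *
f=lambda a,z:ray("top",np.array(a)/5+[200-.4,120-.4],z)
F=f([[98,128],[622,120],[98,635]],.022); print(F.round(4))
print("fence yaw",np.arctan2(*(F[0]-F[2])[[1,0]]),np.arctan2(*(F[0]-F[1])[[1,0]])-np.pi/2)
P=f([[182,232],[525,203],[558,565],[213,595]],.024); print(P.round(4))
for a,b in ((0,3),(1,2)): print("x-edge",np.linalg.norm(P[a]-P[b]),np.arctan2(*(P[a]-P[b])[[1,0]]))
for a,b in ((0,1),(3,2)): print("y-edge",np.linalg.norm(P[a]-P[b]),np.arctan2(*(P[a]-P[b])[[1,0]])-np.pi/2)
print("grip",f([[340,538]],.04), "lid top edge",f([[190,160],[425,140]],.185))
print("rimfront",f([[225,437],[440,420]],.075))
B=np.array([[411,232],[411,183]])
# blanks
g=lambda a,z:ray("top",np.array(a)/5+[345-.4,150-.4],z)
for name,stub,(l) in (("A",(328,133),(337,205-20)),("B",(172,350),(203,402)),("C",(313,387),(350,440))):
    S=g([stub,l],.012); print(name,S.round(4))
```

```text
[[ 0.6604  0.104   0.022 ]
 [ 0.6609 -0.1701  0.022 ]
 [ 0.3961  0.1049  0.022 ]]
fence yaw -0.0032569882411830524 0.0015324289084446274
[[ 0.6045  0.0601  0.024 ]
 [ 0.6175 -0.1186  0.024 ]
 [ 0.4298 -0.1319  0.024 ]
 [ 0.4161  0.0453  0.024 ]]
x-edge 0.18900536064198745 0.0781493847072841
x-edge 0.18814861441517136 0.0708468452253211
y-edge 0.1791360098022499 0.07215547118406174
y-edge 0.17775896779496575 0.07695700346022005
grip [[ 0.44466391 -0.02010872  0.04      ]] lid top edge [[ 0.61281016  0.04609221  0.185     ]
 [ 0.62037994 -0.0585187   0.185     ]]
rimfront [[ 0.49477978  0.03629564  0.075     ]
 [ 0.50200518 -0.06963809  0.075     ]]
A [[ 0.5737 -0.3937  0.012 ]
 [ 0.5464 -0.3973  0.012 ]]
B [[ 0.4615 -0.3091  0.012 ]
 [ 0.4345 -0.3242  0.012 ]]
C [[ 0.4417 -0.3809  0.012 ]
 [ 0.4143 -0.3989  0.012 ]]
```

Fence corner is at about (0.6605, 0.104), yaw 0. The canister centre is at about (0.517, -0.036), yaw +0.075. I'll align the tool and go to the front side with the open fingers spread along y, so the two-finger push squares the plate.

Request:
{"fn": "apply_moves", "kwargs": {
  "commands": [
    [[0,0,0],[0,0,0.11]],
    [[0,0,0],[0,0,0.11]],
    [[0,0,0],[0,0,0.11]],
    [[0,0,0],[0,0,0.109]],
    [[0.2,-0.6,0],[0,0,0]],
    [[0.2,-0.8,0],[0,0,0]],
    [[0.3,-0.8,0],[0,0,0]],
    [[0.3,-0.8,0],[0,0,0]],
    [[0.3,-0.8,0],[0,0,0]],
    [[0.3,-0.8,0],[0,0,0]],
    [[0.3,-0.8,0],[0,0,0]],
    [[0.3,-0.8,0],[0,0,0]],
    [[0.2,-0.8,0],[0,0,0]],
    [[0.2,-0.8,0],[0,0,0]],
    [[0.2,-0.8,0],[0,0,0]],
    [[0,-0.8,0],[0,0,0]],
    [[0,-0.4,0],[0,0,0]],
    [[0,0,0],[0,0,0]]
  ],
  "hand": -1
}}

```text
time_s: 2.45
tcp_pos: [0.3842, -0.0284, 0.2388]
tool_rot: [-0.0, 1.0, 0.002, 0.0]
contact_force: [-0.7, -1.0, 0.1]
finger_gap: 0.0883
```

Request:
{"fn": "apply_moves", "kwargs": {
  "commands": [
    [[0,0,0.7],[0,0,0]],
    [[0,0,0.8],[0,0,0]],
    [[0,0,0.8],[0,0,0]],
    [[0,0,0.8],[0,0,0]],
    [[0,0,0.7],[0,0,0]],
    [[0,0,0.4],[0,0,0]],
    [[0,0,0.3],[0,0,0]],
    [[0,0,0],[0,0,0]],
    [[0,0,0],[0,0,0]]
  ]
}}

```text
time_s: 3.35
tcp_pos: [0.3846, -0.0313, 0.0139]
tool_rot: [0.0, 1.0, -0.001, -0.0]
contact_force: [0.9, 0.2, 0.0]
finger_gap: 0.0883
```

Run:
```python
from h import *
im=r.get_image("top"); crop(im,180,120,340,270,4,"pics/p1.png")
im=r.get_image("side"); crop(im,180,120,380,270,4,"pics/p1s.png")
print(r.state()["tcp_pos"])
```

```text
[ 0.3853082  -0.03128703  0.01462803]
```

View pics/p1.png

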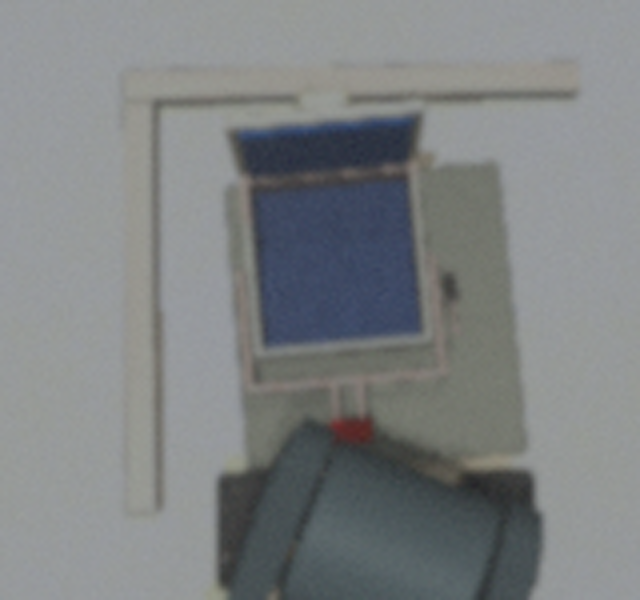

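View pics/p1s.png

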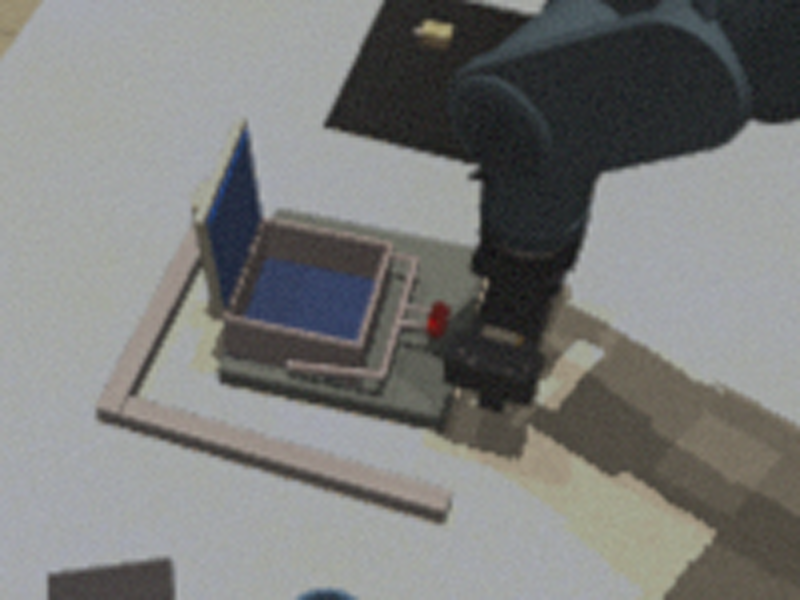

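Request:
{"fn": "apply_moves", "kwargs": {
  "commands": [
    [[0.1,0,0],[0,0,0]],
    [[0.1,0,0],[0,0,0]],
    [[0.1,0,0],[0,0,0]],
    [[0.1,0,0],[0,0,0]],
    [[0.1,0,0],[0,0,0]],
    [[0.1,0,0],[0,0,0]],
    [[0.1,0,0],[0,0,0]],
    [[0.1,0,0],[0,0,0]],
    [[0.1,0,0],[0,0,0]],
    [[0.1,0,0],[0,0,0]],
    [[0.1,0,0],[0,0,0]],
    [[0.1,0,0],[0,0,0]],
    [[0.1,0,0],[0,0,0]]
  ]
}}

```text
time_s: 4.75
tcp_pos: [0.4475, -0.0298, 0.0128]
tool_rot: [-0.001, 1.0, 0.0, -0.003]
contact_force: [-6.7, -0.8, 2.0]
finger_gap: 0.0881
```

Run:
```python
from h import *
im=r.get_image("top"); crop(im,180,120,340,270,4,"pics/p2.png")
print(r.state()["tcp_pos"],r.state()["contact_force"])
```

```text
[ 0.44861394 -0.03005005  0.01300089] [-3.8122587   1.13623668 -2.44730054]
```

View pics/p2.png

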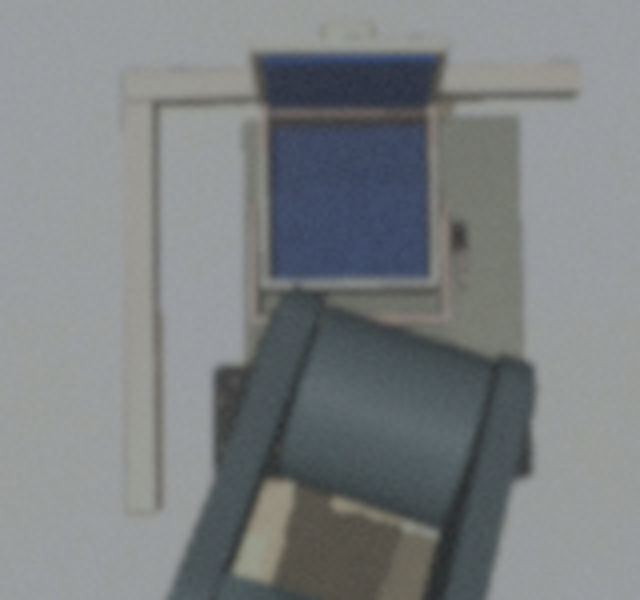

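Plate is squared, with a gap of about 11 mm to the far bar. Continue slowly.

Request:
{"fn": "apply_moves", "kwargs": {
  "commands": [
    [[0.06,0,0],[0,0,0]],
    [[0.05,0,0],[0,0,0]],
    [[0.05,0,0],[0,0,0]],
    [[0.05,0,0],[0,0,0]],
    [[0,0,0],[0,0,0]]
  ]
}}

```text
time_s: 5.3
tcp_pos: [0.4588, -0.0301, 0.013]
tool_rot: [-0.0, 1.0, 0.0, -0.001]
contact_force: [-4.9, 0.3, -0.8]
finger_gap: 0.0884
```

Request:
{"fn": "apply_moves", "kwargs": {
  "commands": [
    [[0.04,0,0],[0,0,0]],
    [[0.02,0,0],[0,0,0]],
    [[0,0,0],[0,0,0]]
  ]
}}

```text
time_s: 5.6
tcp_pos: [0.4616, -0.0302, 0.0131]
tool_rot: [-0.0, 1.0, 0.0, -0.001]
contact_force: [-6.1, 0.2, -0.1]
finger_gap: 0.0881
```

Request:
{"fn": "apply_moves", "kwargs": {
  "commands": [
    [[0.04,0,0],[0,0,0]],
    [[0,0,0],[0,0,0]]
  ]
}}

```text
time_s: 5.8
tcp_pos: [0.4617, -0.0302, 0.013]
tool_rot: [-0.0, 1.0, 0.0, -0.004]
contact_force: [-13.3, -1.8, 7.5]
finger_gap: 0.088
```

Run:
```python
from h import *
im=r.get_image("top"); crop(im,200,130,330,190,6,"pics/p3.png")
print(r.state()["tcp_pos"],r.state()["contact_force"])
```

```text
[ 0.46166667 -0.03014295  0.01296284] [-13.23304438  -1.59644759   7.41328259]
```

View pics/p3.png

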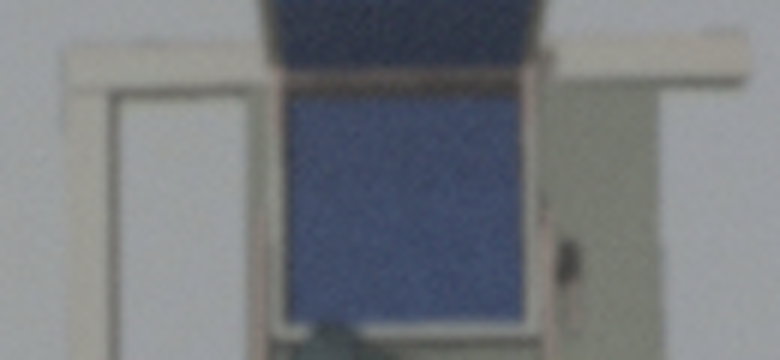

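Request:
{"fn": "apply_moves", "kwargs": {
  "commands": [
    [[-0.4,0,0],[0,0,0]],
    [[-0.4,0,0],[0,0,0]],
    [[0,0,-0.8],[0,0,0]],
    [[0,0,-0.8],[0,0,0]],
    [[0,0,-0.8],[0,0,0]],
    [[0,0,-0.8],[0,0,0]],
    [[0,0.8,0],[0,0,0]],
    [[0,0.8,0],[0,0,0]],
    [[0,0.8,0],[0,0,0]],
    [[0,0.8,0],[0,0,0]],
    [[0.6,0.4,0],[0,0,0]],
    [[0.8,0,0],[0,0,0]],
    [[0.8,0,0],[0,0,0]],
    [[0.8,0,0],[0,0,0]]
  ]
}}

```text
time_s: 7.25
tcp_pos: [0.5773, -0.2115, 0.1743]
tool_rot: [0.001, 1.0, -0.001, 0.001]
contact_force: [-1.0, -0.9, -0.4]
finger_gap: 0.0884
```

Request:
{"fn": "apply_moves", "kwargs": {
  "commands": [
    [[0,0,0],[0,0,-0.143]],
    [[0,0,0],[0,0,-0.143]],
    [[0,0,0],[0,0,-0.143]],
    [[0,0,0],[0,0,-0.143]],
    [[0,0,0],[0,0,-0.143]],
    [[0,0,0],[0,0,-0.143]],
    [[0,0,0],[0,0,-0.143]],
    [[0,0,0],[0,0,-0.143]],
    [[0,0,0],[0,0,-0.143]],
    [[0,0,0],[0,0,-0.143]],
    [[0,0,0],[0,0,-0.141]],
    [[0,0,0],[0,0,0]]
  ]
}}

```text
time_s: 8.45
tcp_pos: [0.5757, -0.211, 0.1742]
tool_rot: [0.001, 0.707, 0.708, 0.0]
contact_force: [0.5, -0.2, 0.3]
finger_gap: 0.0883
```

Run:
```python
from h import *
p,o=pose(); print(p,o.as_matrix().round(3))
im=r.get_image("top"); crop(im,180,120,340,270,4,"pics/p4.png")
print(ray("top",[[310.2,170],[242,170]],.024))
```

```text
[ 0.57574666 -0.21097924  0.1742463 ] [[-0.001  1.     0.002]
 [ 1.     0.001 -0.001]
 [-0.001  0.002 -1.   ]]
[[ 0.59160079 -0.13257529  0.024     ]
 [ 0.59384286  0.04453196  0.024     ]]
```

View pics/p4.png

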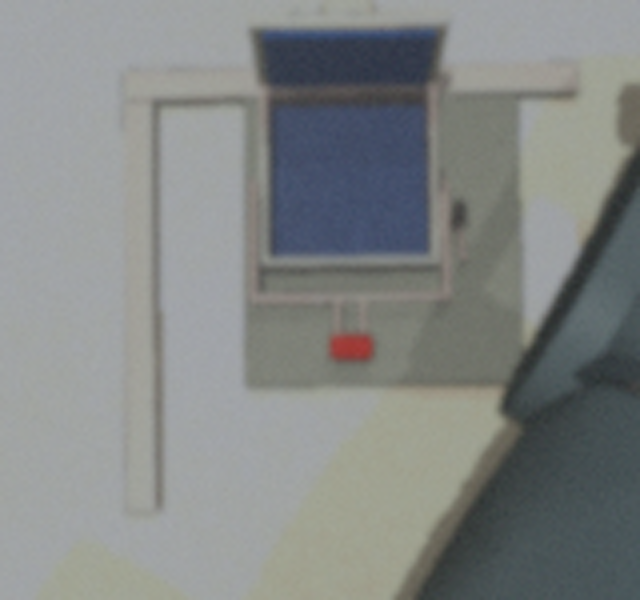

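Request:
{"fn": "apply_moves", "kwargs": {
  "commands": [
    [[0,0,0.6],[0,0,0]],
    [[0,0,0.8],[0,0,0]],
    [[0,0,0.8],[0,0,0]],
    [[0,0,0.7],[0,0,0]],
    [[0,0,0.3],[0,0,0]],
    [[0.4,0,0],[0,0,0]],
    [[0.4,0,0],[0,0,0]],
    [[0.3,0,0],[0,0,0]],
    [[0.1,0,0],[0,0,0]],
    [[0.1,0,0],[0,0,0]],
    [[0.1,0,0],[0,0,0]],
    [[0.1,0,0],[0,0,0]],
    [[0.1,0,0],[0,0,0]],
    [[0.1,0,0],[0,0,0]],
    [[0.1,0,0],[0,0,0]],
    [[0.1,0,0],[0,0,0]],
    [[0.1,0,0],[0,0,0]],
    [[0.1,0,0],[0,0,0]],
    [[0,0,0],[0,0,0]]
  ]
}}

```text
time_s: 10.4
tcp_pos: [0.5755, -0.1069, 0.0146]
tool_rot: [0.001, 0.707, 0.707, -0.0]
contact_force: [-0.4, -4.6, 4.3]
finger_gap: 0.0881
```

Run:
```python
from h import *
p,o=pose(); print(p,r.state()["contact_force"])
im=r.get_image("top"); crop(im,180,120,340,270,4,"pics/p5.png")
```

```text
[ 0.57552537 -0.10692996  0.01458179] [-0.41088354 -4.64084715  4.27851205]
```

View pics/p5.png

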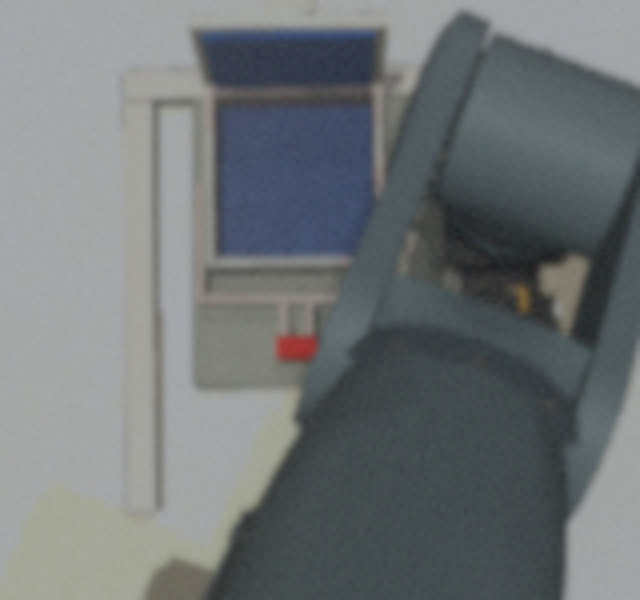

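Request:
{"fn": "apply_moves", "kwargs": {
  "commands": [
    [[0.1,0,0],[0,0,0]],
    [[0.1,0,0],[0,0,0]],
    [[0.1,0,0],[0,0,0]],
    [[0.06,0,0],[0,0,0]],
    [[0.04,0,0],[0,0,0]],
    [[0.04,0,0],[0,0,0]],
    [[0,0,0],[0,0,0]]
  ]
}}

```text
time_s: 11.15
tcp_pos: [0.5755, -0.0851, 0.0145]
tool_rot: [0.001, 0.707, 0.707, -0.0]
contact_force: [-1.2, -5.8, 3.7]
finger_gap: 0.0882
```

Request:
{"fn": "apply_moves", "kwargs": {
  "commands": [
    [[0.04,0,0],[0,0,0]],
    [[0.02,0,0],[0,0,0]],
    [[0,0,0],[0,0,0]]
  ]
}}

```text
time_s: 11.45
tcp_pos: [0.5754, -0.0823, 0.0145]
tool_rot: [0.001, 0.707, 0.707, -0.0]
contact_force: [-1.2, -5.6, 4.5]
finger_gap: 0.0886
```

Request:
{"fn": "apply_moves", "kwargs": {
  "commands": [
    [[0.04,0,0],[0,0,0]],
    [[0,0,0],[0,0,0]]
  ]
}}

```text
time_s: 11.65
tcp_pos: [0.576, -0.0819, 0.0147]
tool_rot: [0.003, 0.707, 0.707, -0.001]
contact_force: [-1.3, -13.2, 1.4]
finger_gap: 0.088
```

Request:
{"fn": "apply_moves", "kwargs": {
  "commands": [
    [[0.04,0,0],[0,0,0]],
    [[0,0,0],[0,0,0]]
  ]
}}

```text
time_s: 11.85
tcp_pos: [0.5761, -0.0817, 0.0147]
tool_rot: [0.004, 0.707, 0.708, -0.002]
contact_force: [-1.8, -20.5, -0.9]
finger_gap: 0.0878
```

Run:
```python
from h import *
p,o=pose(); print(p,r.state()["contact_force"])
im=r.get_image("top"); crop(im,180,120,340,270,4,"pics/p6.png")
```

```text
[ 0.57606229 -0.08171725  0.01470571] [ -1.82312205 -20.4966372   -0.93306941]
```

View pics/p6.png

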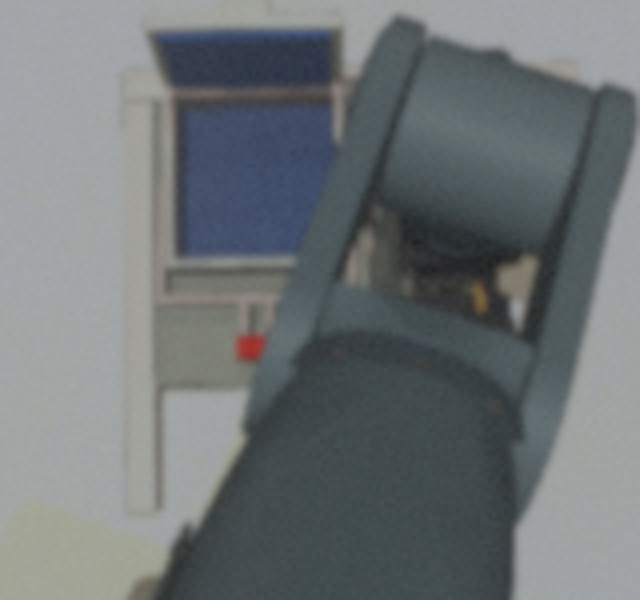

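Request:
{"fn": "apply_moves", "kwargs": {
  "commands": [
    [[-0.4,0,0],[0,0,0]],
    [[-0.8,0,0],[0,0,0]],
    [[0,0,-0.8],[0,0,0]],
    [[0,0,-0.8],[0,0,0]],
    [[0,0,-0.8],[0,0,0]],
    [[0,0,-0.8],[0,0,0]],
    [[-0.8,-0.4,0],[0,0,0]],
    [[-0.8,-0.4,0],[0,0,0]],
    [[-0.8,-0.4,0],[0,0,0]],
    [[-0.8,-0.4,0],[0,0,0]],
    [[-0.8,-0.4,0],[0,0,0]],
    [[-0.8,-0.4,0],[0,0,0]],
    [[-0.6,0,0],[0,0,0]],
    [[0,0,0],[0,0,0]],
    [[0,0,0],[0,0,0]]
  ]
}}

```text
time_s: 13.4
tcp_pos: [0.4545, -0.4066, 0.1732]
tool_rot: [-0.001, 0.708, 0.706, 0.0]
contact_force: [-0.4, 0.2, -0.5]
finger_gap: 0.0883
```

Run:
```python
from h import *
p,o=pose(); print(p,r.state()["contact_force"])
im=r.get_image("top"); cv2.imwrite("pics/t7.png",im); crop(im,200,120,330,250,6,"pics/p7.png")
wi=r.camera_info("wrist"); im=r.get_image("wrist"); cv2.imwrite("pics/w7.png",im)
for b in r.outline_of("wrist","blank1"):
    m=b["pixels"].astype(np.uint8); cs,_=cv2.findContours(m,0,2); c=max(cs,key=cv2.contourArea); rc=cv2.minAreaRect(c)
    P=ray("wrist",cv2.boxPoints(rc),.009,wi)[:,:2]
    print(round(b["conf"],2),np.round(b["bbox"]),P.mean(0).round(4),[np.linalg.norm(P[i]-P[i-1]).round(3) for i in (1,2)],[np.degrees(np.arctan2(*(P[i]-P[i-1])[::-1])).round(0) for i in (1,2)])
```

```text
[ 0.4545     -0.40656316  0.17317739] [-0.3874896   0.23083243 -0.52041421]
0.84 [352. 168.  37.  20.] [ 0.5564 -0.3928] [np.float64(0.038), np.float64(0.02)] [np.float64(-0.0), np.float64(-84.0)]
0.73 [232. 164.  34.  27.] [ 0.4257 -0.3881] [np.float64(0.038), np.float64(0.019)] [np.float64(30.0), np.float64(-60.0)]
0.6 [252.  90.  38.  28.] [ 0.4463 -0.3143] [np.float64(0.037), np.float64(0.019)] [np.float64(28.0), np.float64(-59.0)]
```

View pics/p7.png

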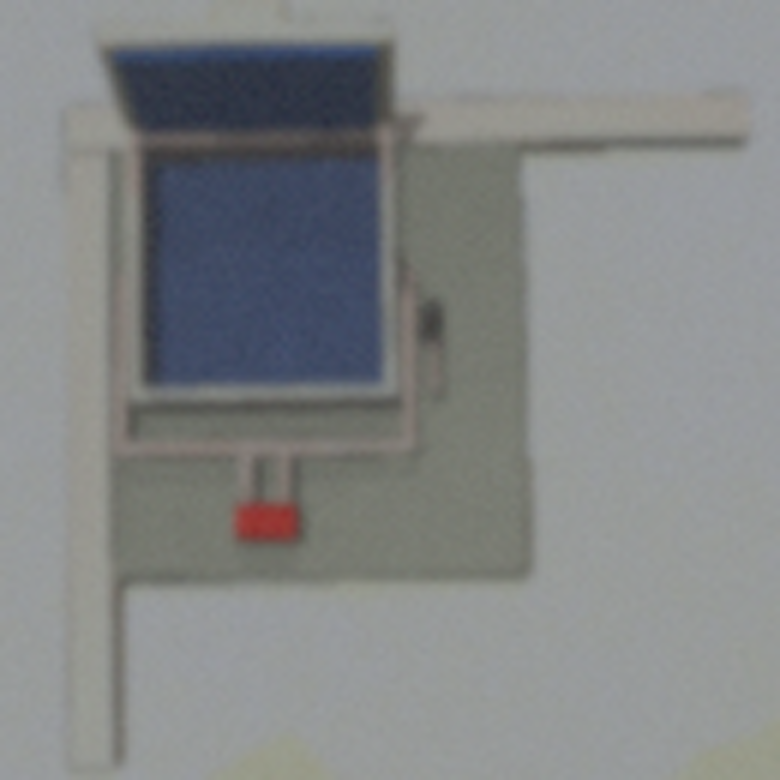

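View pics/w7.png

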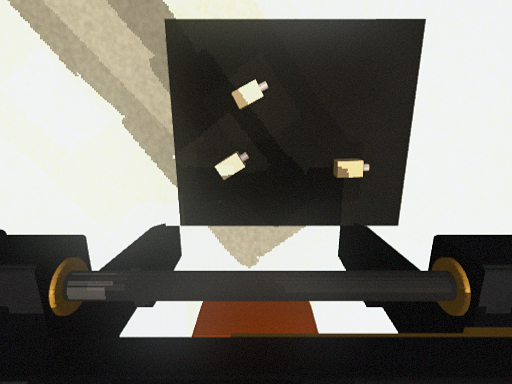

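The canister is flush against both bars, and three blanks show in the wrist view: A (0.556,-0.394) at 0°, C (0.426,-0.389) at 31° and B (0.446,-0.316) at 29°. Going for A first.

Request:
{"fn": "apply_moves", "kwargs": {
  "commands": [
    [[0.2,0.6,0],[0,0,-0.143]],
    [[0,0,0],[0,0,-0.143]],
    [[0,0,0],[0,0,-0.143]],
    [[0,0,0],[0,0,-0.143]],
    [[0,0,0],[0,0,-0.143]],
    [[0,0,0],[0,0,-0.143]],
    [[0,0,0],[0,0,-0.143]],
    [[0,0,0],[0,0,-0.143]],
    [[0,0,0],[0,0,-0.143]],
    [[0,0,0],[0,0,-0.143]],
    [[0,0,0],[0,0,-0.141]],
    [[-0.6,0,0],[0,0,0]],
    [[-0.7,0,0],[0,0,0]],
    [[0,0,0],[0,0,0]],
    [[0,0,0],[0,0,0]]
  ]
}}

```text
time_s: 15.05
tcp_pos: [0.5504, -0.3949, 0.1733]
tool_rot: [-0.0, -0.001, 1.0, 0.0]
contact_force: [-0.3, 0.4, -1.6]
finger_gap: 0.0882
```

```bash
cat > look.py <<'E'
from h import *
import sys
def blanks(cam,thing="blank1"):
    wi=r.camera_info(cam); im=r.get_image(cam); out=[]
    for b in r.outline_of(cam,thing):
        m=b["pixels"].astype(np.uint8); cs,_=cv2.findContours(m,0,2); c=max(cs,key=cv2.contourArea); rc=cv2.minAreaRect(c)
        P=ray(cam,cv2.boxPoints(rc),.009,wi)[:,:2]
        e=[P[1]-P[0],P[2]-P[1]]; L=max(e,key=np.linalg.norm); S=min(e,key=np.linalg.norm)
        print(cam,round(b["conf"],2),np.round(b["bbox"]),P.mean(0).round(4),np.linalg.norm(L).round(3),np.linalg.norm(S).round(3),"deg",np.degrees(np.arctan2(L[1],L[0])).round(0)%180)
    return im
if __name__=="__main__":
    p,o=pose(); m=o.as_matrix(); print(p.round(4),"psi",np.degrees(np.arctan2(m[1,0],m[0,0])).round(1))
    im=blanks(sys.argv[1]); cv2.imwrite(f"pics/{sys.argv[2]}.png",im)
E
python3 look.py wrist w8
```

```text
[ 0.5504 -0.3949  0.1733] psi -179.8
wrist 0.94 [263.  55.  32.  40.] [ 0.4251 -0.3883] 0.038 0.02 deg 33.0
wrist 0.73 [337.  72.  31.  41.] [ 0.4453 -0.3146] 0.036 0.023 deg 32.0
wrist 0.71 [260. 183.  20.  35.] [ 0.5551 -0.3923] 0.039 0.019 deg 1.0
```

View pics/w8.png

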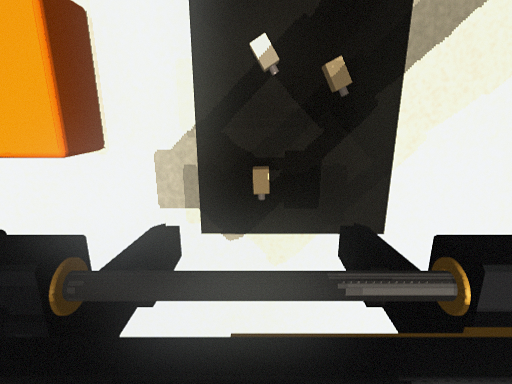

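View pics/t7.png

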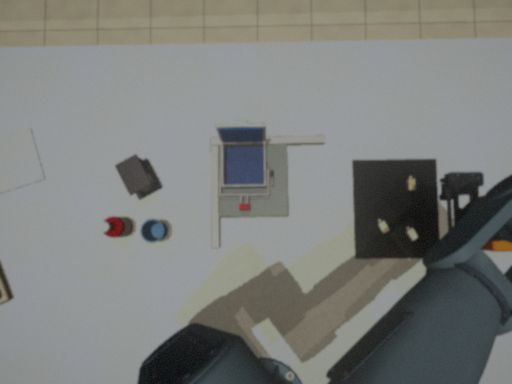

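Three blanks are confirmed and A is straight below. Descending and gripping it.

Request:
{"fn": "apply_moves", "kwargs": {
  "commands": [
    [[0,0,0.6],[0,0,0]],
    [[0,0,0.8],[0,0,0]],
    [[0,0,0.8],[0,0,0]],
    [[0,0,0.7],[0,0,0]],
    [[0,0,0.36],[0,0,0]],
    [[0,0,0.1],[0,0,0]],
    [[0,0,0],[0,0,0]]
  ]
}}

```text
time_s: 15.85
tcp_pos: [0.5498, -0.3969, 0.0062]
tool_rot: [0.0, 0.0, 1.0, -0.0]
contact_force: [0.2, -0.6, 0.9]
finger_gap: 0.0879
```

Request:
{"fn": "apply_moves", "kwargs": {
  "commands": [
    [[0,0,0],[0,0,0]],
    [[0,0,0],[0,0,0]],
    [[0,0,0],[0,0,0]],
    [[0,0,0],[0,0,0]],
    [[0,0,0],[0,0,0]],
    [[0,0,0],[0,0,0]],
    [[0,0,0],[0,0,0]]
  ],
  "hand": 1,
  "force": 25
}}

```text
time_s: 16.55
tcp_pos: [0.5499, -0.3966, 0.0057]
tool_rot: [-0.0, -0.0, 1.0, 0.0]
contact_force: [-0.4, -0.5, 0.1]
finger_gap: 0.0342
```

Request:
{"fn": "apply_moves", "kwargs": {
  "commands": [
    [[0,0,0],[0,0,0]],
    [[0,0,0],[0,0,0]],
    [[0,0,0],[0,0,0]],
    [[0,0,0],[0,0,0]],
    [[0,0,0],[0,0,0]]
  ]
}}

```text
time_s: 17.05
tcp_pos: [0.5498, -0.3966, 0.0057]
tool_rot: [-0.0, -0.0, 1.0, 0.0]
contact_force: [0.0, 0.7, -0.4]
finger_gap: 0.0176
```

Request:
{"fn": "apply_moves", "kwargs": {
  "commands": [
    [[0,0,-0.5],[0,0,0]],
    [[0,0,-0.9],[0,0,0]],
    [[0,0,-0.9],[0,0,0]],
    [[0,0,-0.9],[0,0,0]],
    [[0,0.6,0],[0,0,0]],
    [[-0.1,0.9,0],[0,0,0]],
    [[-0.1,0.9,0],[0,0,0]],
    [[-0.1,0.9,0],[0,0,0]],
    [[-0.1,0.9,0],[0,0,0]],
    [[-0.1,0.9,0],[0,0,0]],
    [[0,0.9,0],[0,0,0]],
    [[0,0.9,0],[0,0,0]],
    [[0,0.9,0],[0,0,0]],
    [[0,0.9,0],[0,0,0]],
    [[0,0.4,0],[0,0,0]],
    [[0,0,0],[0,0,0]],
    [[0,0,0],[0,0,0]]
  ]
}}

```text
time_s: 18.75
tcp_pos: [0.5748, 0.0584, 0.1658]
tool_rot: [0.0, -0.001, 1.0, -0.0]
contact_force: [-0.1, 0.2, -0.6]
finger_gap: 0.0175
```

Run:
```python
from h import *
print(pose()[0],r.state()["finger_gap"])
im=r.get_image("side"); crop(im,180,100,360,250,4,"pics/s9.png")
im=r.get_image("wrist"); cv2.imwrite("pics/w9.png",im)
```

```text
[0.57476649 0.05841129 0.16576632] 0.017462590685500545
```

View pics/s9.png

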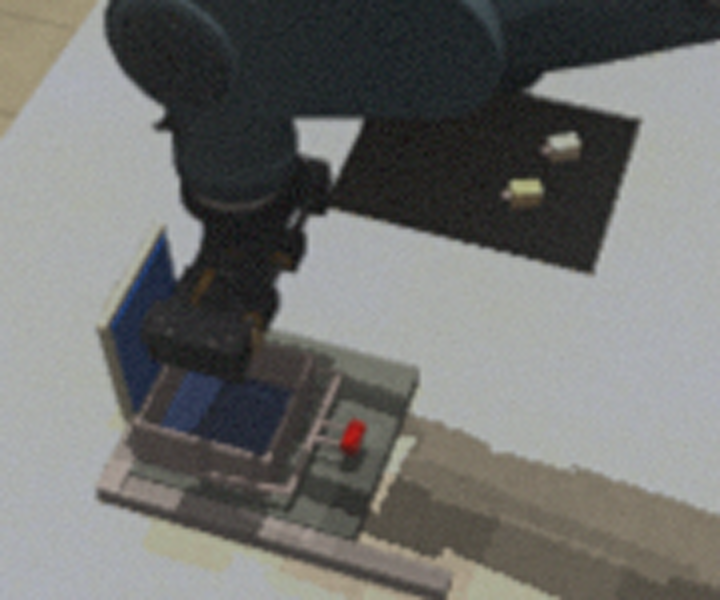

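View pics/w9.png

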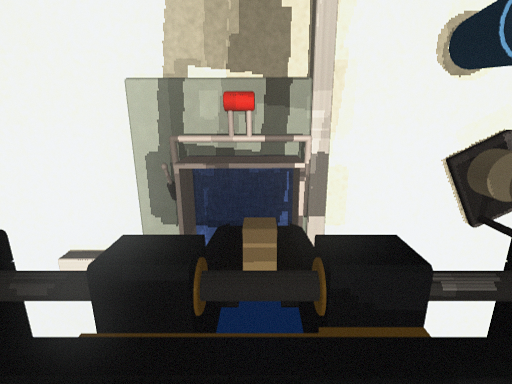

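Request:
{"fn": "apply_moves", "kwargs": {
  "commands": [
    [[0,-0.24,0],[0,0,0]],
    [[0,0,0.6],[0,0,0]],
    [[0,0,0.7],[0,0,0]],
    [[0,0,0.6],[0,0,0]],
    [[0,0,0.5],[0,0,0]],
    [[0,0,0],[0,0,0]],
    [[0,0,0],[0,0,0]]
  ]
}}

```text
time_s: 19.55
tcp_pos: [0.5749, 0.0451, 0.0459]
tool_rot: [-0.0, 0.001, 1.0, -0.0]
contact_force: [0.0, -0.5, -0.1]
finger_gap: 0.0178
```

Request:
{"fn": "apply_moves", "kwargs": {
  "commands": [
    [[0,0,0],[0,0,0]],
    [[0,0,0],[0,0,0]],
    [[0,0,0],[0,0,0]],
    [[0,0,0],[0,0,0]],
    [[0,0,-0.5],[0,0,0]],
    [[0,0,-0.9],[0,0,0]],
    [[0,0,-0.9],[0,0,0]]
  ],
  "hand": 0.3
}}

```text
time_s: 20.25
tcp_pos: [0.5739, 0.0466, 0.1615]
tool_rot: [-0.001, -0.0, 1.0, 0.0]
contact_force: [1.7, 0.1, 0.0]
finger_gap: 0.0307
```

Request:
{"fn": "apply_moves", "kwargs": {
  "commands": [
    [[0,-0.6,0],[0,0,0]],
    [[0,-0.9,0],[0,0,0]],
    [[0,-0.9,0],[0,0,0]],
    [[0.4,-0.9,0],[0,0,0]],
    [[0.5,-0.9,0],[0,0,0]],
    [[0.5,-0.9,0],[0,0,0]],
    [[0.5,-0.9,0],[0,0,0]],
    [[0.4,-0.9,0],[0,0,0]],
    [[0.3,-0.3,0],[0,0,0]],
    [[0,0,0],[0,0,-0.131]],
    [[0,0,0],[0,0,-0.131]],
    [[0,0,0],[0,0,-0.131]],
    [[0,0,0],[0,0,-0.131]],
    [[0,0,0],[0,0,0]],
    [[0,0,0],[0,0,0]]
  ],
  "hand": -0.5
}}

```text
time_s: 21.75
tcp_pos: [0.4471, -0.3097, 0.1609]
tool_rot: [0.0, -0.258, 0.966, -0.0]
contact_force: [0.3, -0.2, 1.2]
finger_gap: 0.0664
```

```bash
python3 look.py wrist w10; python3 look.py top t10; python3 -c "
from h import *
crop(cv2.imread('pics/t10.png'),200,110,330,220,6,'pics/t10c.png')"
```

```text
[ 0.4471 -0.3097  0.1609] psi -150.2
wrist 0.84 [202. 126.  26.  38.] [ 0.426  -0.3887] 0.036 0.021 deg 32.0
wrist 0.63 [258. 174.  16.  33.] [ 0.4453 -0.3155] 0.037 0.018 deg 30.0
[ 0.4471 -0.3097  0.1608] psi -150.1
top 0.45 [242. 174.   9.  14.] [0.5866 0.0453] 0.035 0.016 deg 0.0
```

View pics/w10.png

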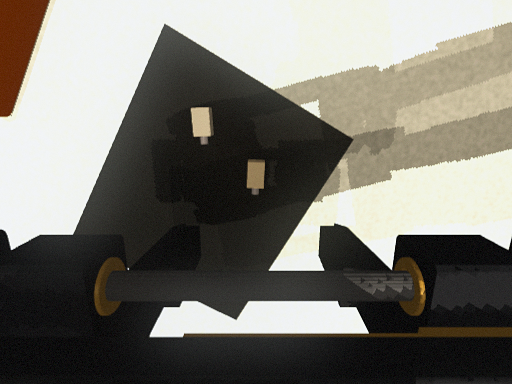

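View pics/t10c.png

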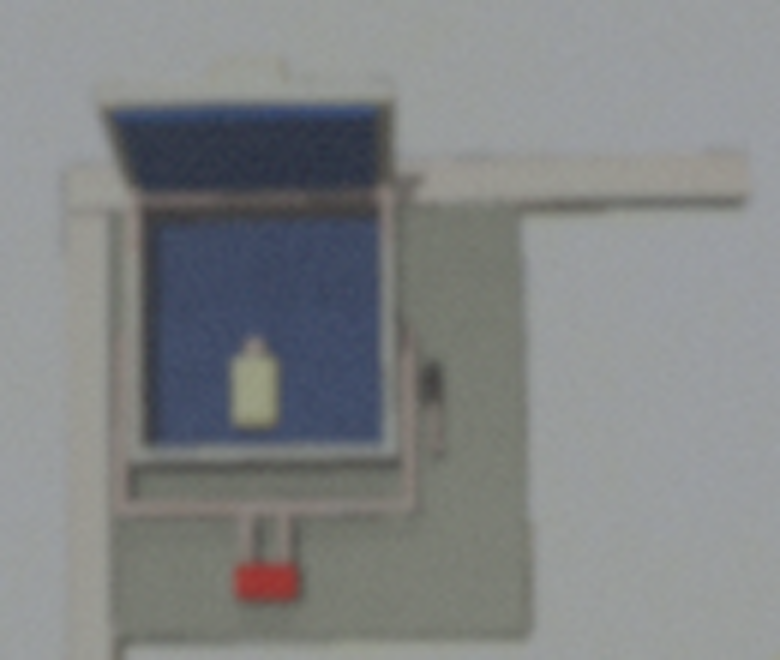

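Request:
{"fn": "apply_moves", "kwargs": {
  "commands": [
    [[0.17,-0.09,0.5],[0,0,0]],
    [[0,0,0.8],[0,0,0]],
    [[0,0,0.8],[0,0,0]],
    [[0,0,0.6],[0,0,0]],
    [[0,0,0.42],[0,0,0]],
    [[0,0,0],[0,0,0]]
  ]
}}

```text
time_s: 22.55
tcp_pos: [0.4412, -0.3172, 0.0025]
tool_rot: [-0.001, -0.259, 0.966, 0.001]
contact_force: [0.3, 0.3, 0.4]
finger_gap: 0.0666
```

Request:
{"fn": "apply_moves", "kwargs": {
  "commands": [
    [[0,0,0],[0,0,0]],
    [[0,0,0],[0,0,0]],
    [[0,0,0],[0,0,0]],
    [[0,0,0],[0,0,0]],
    [[0,0,0],[0,0,0]],
    [[0,0,0],[0,0,0]],
    [[0,0,0],[0,0,0]],
    [[0,0,0],[0,0,0]],
    [[0,0,0],[0,0,0]]
  ],
  "hand": 1
}}

```text
time_s: 23.45
tcp_pos: [0.442, -0.3179, 0.0049]
tool_rot: [0.0, -0.259, 0.966, -0.0]
contact_force: [-0.6, -0.4, 2.4]
finger_gap: 0.018
```

Request:
{"fn": "apply_moves", "kwargs": {
  "commands": [
    [[0,0,-0.5],[0,0,0]],
    [[0,0,-0.9],[0,0,0]],
    [[0,0,-0.9],[0,0,0]],
    [[0,0,-0.9],[0,0,0]],
    [[0,0,0],[0,0,0.131]],
    [[0,0,0],[0,0,0.131]],
    [[0,0,0],[0,0,0.131]],
    [[0,0,0],[0,0,0.131]],
    [[-0.3,0.6,0],[0,0,0]],
    [[-0.4,0.9,0],[0,0,0]],
    [[-0.4,0.9,0],[0,0,0]],
    [[-0.4,0.9,0],[0,0,0]],
    [[-0.4,0.9,0],[0,0,0]],
    [[-0.4,0.9,0],[0,0,0]],
    [[-0.4,0.9,0],[0,0,0]],
    [[-0.3,0.7,0],[0,0,0]],
    [[0,0,0],[0,0,0]],
    [[0,0,0],[0,0,0]]
  ]
}}

```text
time_s: 25.25
tcp_pos: [0.5916, 0.0179, 0.1642]
tool_rot: [-0.0, -0.001, 1.0, -0.0]
contact_force: [0.1, 0.3, 0.2]
finger_gap: 0.0177
```

Request:
{"fn": "apply_moves", "kwargs": {
  "commands": [
    [[0,0,0.6],[0,0,0]],
    [[0,0,0.7],[0,0,0]],
    [[0,0,0.6],[0,0,0]],
    [[0,0,0.36],[0,0,0]],
    [[0,0,0],[0,0,0]],
    [[0,0,0],[0,0,0]]
  ]
}}

```text
time_s: 25.85
tcp_pos: [0.5916, 0.0159, 0.0519]
tool_rot: [-0.0, 0.001, 1.0, -0.0]
contact_force: [0.5, -1.1, 0.2]
finger_gap: 0.0174
```

Request:
{"fn": "apply_moves", "kwargs": {
  "commands": [
    [[0,0,0],[0,0,0]],
    [[0,0,0],[0,0,0]],
    [[0,0,0],[0,0,0]],
    [[0,0,0],[0,0,0]],
    [[0,0,-0.5],[0,0,0]],
    [[0,0,-0.9],[0,0,0]],
    [[0,0,-0.9],[0,0,0]]
  ],
  "hand": 0.45
}}

```text
time_s: 26.55
tcp_pos: [0.591, 0.0172, 0.1674]
tool_rot: [-0.001, -0.0, 1.0, 0.0]
contact_force: [0.9, -0.4, 0.0]
finger_gap: 0.0242
```

Request:
{"fn": "apply_moves", "kwargs": {
  "commands": [
    [[0,-0.6,0],[0,0,0]],
    [[0,-0.9,0],[0,0,0]],
    [[0.3,-0.9,0],[0,0,0]],
    [[0.5,-0.9,0],[0,0,0]],
    [[0.5,-0.9,0],[0,0,0]],
    [[0.5,-0.9,0],[0,0,0]],
    [[0.5,-0.9,0],[0,0,0]],
    [[0.5,-0.9,0],[0,0,0]],
    [[0.4,-0.9,0],[0,0,0]],
    [[0.18,-0.36,0],[0,0,0]],
    [[0,0,0],[0,0,-0.135]],
    [[0,0,0],[0,0,-0.135]],
    [[0,0,0],[0,0,-0.135]],
    [[0,0,0],[0,0,-0.135]],
    [[0,0,0],[0,0,0]],
    [[0,0,0],[0,0,0]]
  ],
  "hand": -0.5
}}

```text
time_s: 28.15
tcp_pos: [0.4265, -0.3844, 0.1669]
tool_rot: [-0.0, -0.265, 0.964, -0.0]
contact_force: [-0.0, -0.1, 0.3]
finger_gap: 0.0658
```

```bash
python3 look.py wrist w11; python3 look.py top t11; python3 -c "
from h import *
crop(cv2.imread('pics/t11.png'),200,110,330,220,6,'pics/t11c.png')"
```

```text
[ 0.4265 -0.3844  0.1669] psi -149.2
wrist 0.62 [256. 178.  22.  34.] [ 0.4257 -0.3886] 0.037 0.018 deg 34.0
[ 0.4266 -0.3844  0.1668] psi -149.2
top 0.59 [256. 169.   8.  15.] [0.6022 0.0148] 0.035 0.019 deg 179.0
top 0.51 [411. 234.   5.  10.] [ 0.4261 -0.3886] 0.021 0.015 deg 178.0
top 0.5 [230. 178.   8.   9.] [0.5725 0.0798] 0.027 0.016 deg 0.0
```

View pics/w11.png

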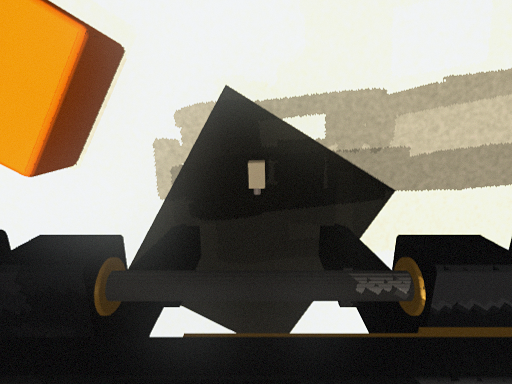

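View pics/t11c.png

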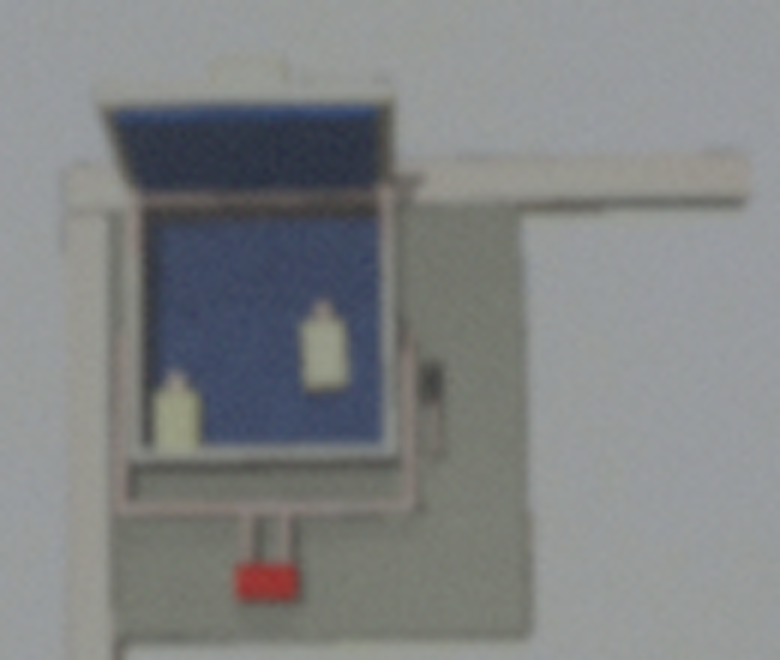

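Request:
{"fn": "apply_moves", "kwargs": {
  "commands": [
    [[0.13,-0.06,0.5],[0,0,0]],
    [[0,0,0.8],[0,0,0]],
    [[0,0,0.8],[0,0,0]],
    [[0,0,0.7],[0,0,0]],
    [[0,0,0.42],[0,0,0]],
    [[0,0,0],[0,0,0]]
  ]
}}

```text
time_s: 28.95
tcp_pos: [0.4215, -0.3891, 0.0032]
tool_rot: [-0.001, -0.266, 0.964, 0.002]
contact_force: [0.2, 0.3, -0.1]
finger_gap: 0.0658
```

Request:
{"fn": "apply_moves", "kwargs": {
  "commands": [
    [[0,0,0],[0,0,0]],
    [[0,0,0],[0,0,0]],
    [[0,0,0],[0,0,0]],
    [[0,0,0],[0,0,0]],
    [[0,0,0],[0,0,0]],
    [[0,0,0],[0,0,0]],
    [[0,0,0],[0,0,0]],
    [[0,0,0],[0,0,0]],
    [[0,0,0],[0,0,0]]
  ],
  "hand": 1
}}

```text
time_s: 29.85
tcp_pos: [0.4225, -0.3904, 0.006]
tool_rot: [0.0, -0.267, 0.964, -0.0]
contact_force: [0.2, 0.1, 4.5]
finger_gap: 0.0176
```

Request:
{"fn": "apply_moves", "kwargs": {
  "commands": [
    [[0,0,-0.5],[0,0,0]],
    [[0,0,-0.9],[0,0,0]],
    [[0,0,-0.9],[0,0,0]],
    [[0,0,-0.9],[0,0,0]],
    [[0,0,0],[0,0,0.135]],
    [[0,0,0],[0,0,0.135]],
    [[0,0,0],[0,0,0.135]],
    [[0,0,0],[0,0,0.135]],
    [[-0.3,0.6,0],[0,0,0]],
    [[-0.4,0.9,0],[0,0,0]],
    [[-0.4,0.9,0],[0,0,0]],
    [[-0.4,0.9,0],[0,0,0]],
    [[-0.4,0.9,0],[0,0,0]],
    [[-0.4,0.9,0],[0,0,0]],
    [[-0.4,0.9,0],[0,0,0]],
    [[-0.3,0.9,0],[0,0,0]],
    [[-0.26,0.9,0],[0,0,0]],
    [[0,0.8,0],[0,0,0]],
    [[0,0,0],[0,0,0]],
    [[0,0,0],[0,0,0]]
  ]
}}

```text
time_s: 31.85
tcp_pos: [0.5851, 0.0405, 0.1653]
tool_rot: [-0.0, -0.001, 1.0, -0.0]
contact_force: [0.5, -0.0, 0.1]
finger_gap: 0.0176
```

Request:
{"fn": "apply_moves", "kwargs": {
  "commands": [
    [[0,0.06,0.6],[0,0,0]],
    [[0,0,0.7],[0,0,0]],
    [[0,0,0.6],[0,0,0]],
    [[0,0,0.36],[0,0,0]],
    [[0,0,0],[0,0,0]],
    [[0,0,0],[0,0,0]]
  ]
}}

```text
time_s: 32.45
tcp_pos: [0.5855, 0.0413, 0.0529]
tool_rot: [-0.0, 0.001, 1.0, -0.0]
contact_force: [0.1, 0.4, -1.0]
finger_gap: 0.0178
```

Request:
{"fn": "apply_moves", "kwargs": {
  "commands": [
    [[0,0,0],[0,0,0]],
    [[0,0,0],[0,0,0]],
    [[0,0,0],[0,0,0]],
    [[0,0,0],[0,0,0]],
    [[0,0,-0.5],[0,0,0]],
    [[0,0,-0.9],[0,0,0]],
    [[0,0,-0.9],[0,0,0]],
    [[0,0,-0.9],[0,0,0]],
    [[0,0,-0.9],[0,0,0]],
    [[0.9,0,0],[0,0,0]],
    [[0.9,0,0],[0,0,0]],
    [[0.9,0,0],[0,0,0]],
    [[0.8,0,0],[0,0,0]],
    [[0,0,0],[0,0,0]],
    [[0,0,0],[0,0,0]]
  ],
  "hand": 0.45
}}

```text
time_s: 33.95
tcp_pos: [0.4104, 0.0427, 0.2585]
tool_rot: [0.001, -0.0, 1.0, -0.0]
contact_force: [-0.3, 0.8, 0.1]
finger_gap: 0.0241
```

```bash
python3 look.py top t12; python3 -c "
from h import *
crop(cv2.imread('pics/t12.png'),200,110,330,220,6,'pics/t12c.png')
crop(r.get_image('side'),180,100,340,240,5,'pics/s12.png')"
```

```text
[0.4104 0.0427 0.2585] psi -180.0
top 0.43 [229. 176.   9.   9.] [0.5738 0.0797] 0.029 0.016 deg 0.0
```

View pics/t12.png

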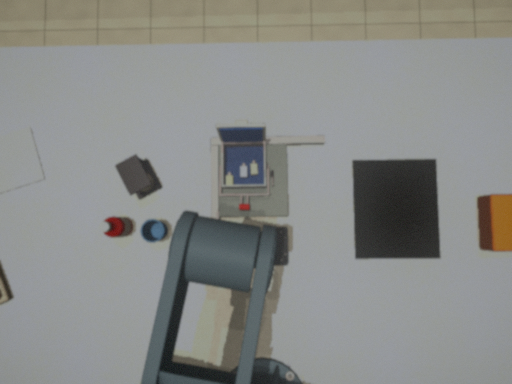

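View pics/s12.png

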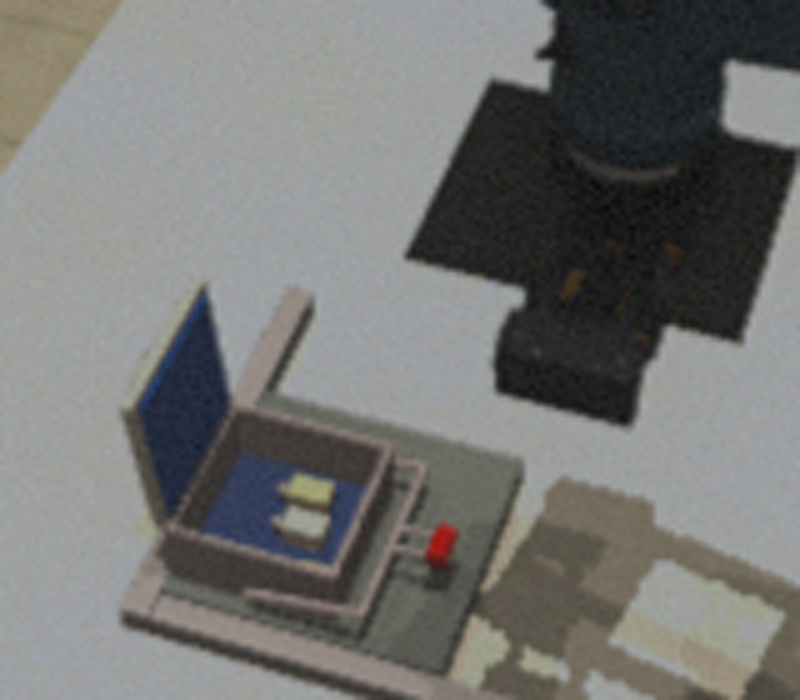

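All three blanks lie flat inside, and the mat is empty. For the lid, I'll go behind it with fingers 50 mm apart, straddling the 30 mm wide saddle.

Request:
{"fn": "apply_moves", "kwargs": {
  "commands": [
    [[-0.6,-0.13,0],[0,0,0]],
    [[-0.8,0,0],[0,0,0]],
    [[-0.8,0,0],[0,0,0]],
    [[-0.8,0,0],[0,0,0]],
    [[-0.8,0,0],[0,0,0]],
    [[-0.8,0,0],[0,0,0]],
    [[-0.8,0,0],[0,0,0]],
    [[-0.7,0,0],[0,0,0]],
    [[0,0,0],[0,0,0]],
    [[0,0,0],[0,0,0]]
  ],
  "hand": -0.14
}}

```text
time_s: 35.1
tcp_pos: [0.7157, 0.0363, 0.2552]
tool_rot: [-0.002, -0.0, 1.0, 0.0]
contact_force: [-0.1, -0.2, 0.1]
finger_gap: 0.0499
```

```bash
python3 -c "
from h import *
print(pose()[0],r.state()['finger_gap'])
crop(r.get_image('side'),150,50,350,250,4,'pics/s13.png')"
```

```text
[0.71570768 0.03625199 0.25515695] 0.04994363356454847
```

View pics/s13.png

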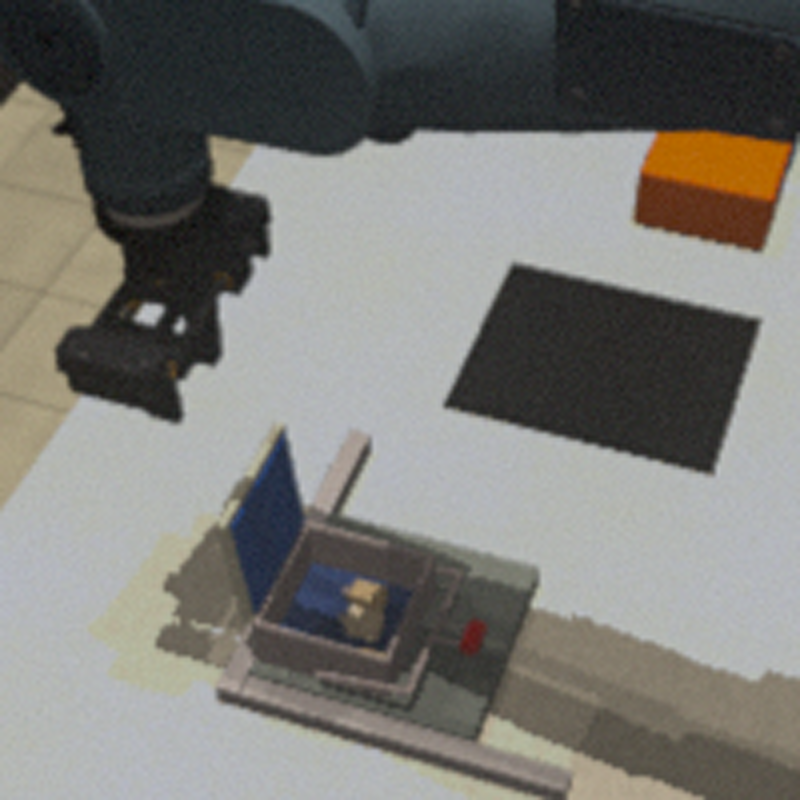

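Request:
{"fn": "apply_moves", "kwargs": {
  "commands": [
    [[0,0,0.6],[0,0,0]],
    [[0,0,0.7],[0,0,0]],
    [[0,0,0.4],[0,0,0]],
    [[0,0,0],[0,0,0]],
    [[0.2,0,0],[0,0,0]],
    [[0.2,0,0],[0,0,0]],
    [[0.2,0,0],[0,0,0]],
    [[0.2,0,0],[0,0,0]],
    [[0.1,0,0],[0,0,0]],
    [[0,0,0],[0,0,0]]
  ]
}}

```text
time_s: 36.15
tcp_pos: [0.6702, 0.0363, 0.1741]
tool_rot: [0.001, -0.0, 1.0, -0.0]
contact_force: [-0.1, 0.9, 0.0]
finger_gap: 0.0501
```

```bash
python3 -c "
from h import *
print(pose()[0],r.state()['contact_force'])
crop(r.get_image('side'),180,100,340,240,5,'pics/s14.png')"
```

```text
[0.67020051 0.036256   0.17406174] [-0.08903406  0.942527    0.00359842]
```

View pics/s14.png

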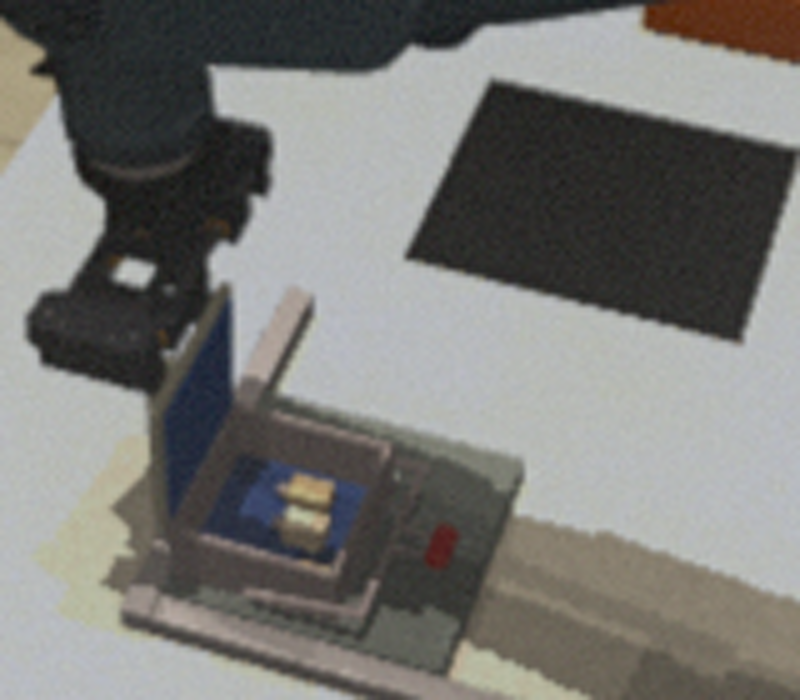

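Request:
{"fn": "apply_moves", "kwargs": {
  "commands": [
    [[0.15,0,0.02],[0,0,0]],
    [[0.14,0,0.04],[0,0,0]],
    [[0.14,0,0.04],[0,0,0]],
    [[0.16,0,0.05],[0,0,0]],
    [[0.16,0,0.05],[0,0,0]],
    [[0.15,0,0.05],[0,0,0]],
    [[0.14,0,0.08],[0,0,0]],
    [[0.14,0,0.09],[0,0,0]],
    [[0.14,0,0.1],[0,0,0]],
    [[0.12,0,0.12],[0,0,0]],
    [[0.11,0,0.12],[0,0,0]],
    [[0.11,0,0.13],[0,0,0]],
    [[0,0,0],[0,0,0]]
  ]
}}

```text
time_s: 37.5
tcp_pos: [0.5858, 0.0364, 0.1268]
tool_rot: [-0.001, -0.0, 1.0, 0.0]
contact_force: [0.3, 0.7, 0.8]
finger_gap: 0.0503
```

```bash
python3 -c "
from h import *
print(pose()[0],r.state()['contact_force'])
crop(r.get_image('side'),180,100,340,240,5,'pics/s15.png')"
```

```text
[0.58579873 0.03637666 0.12675828] [0.34735942 0.72860952 0.84226256]
```

View pics/s15.png

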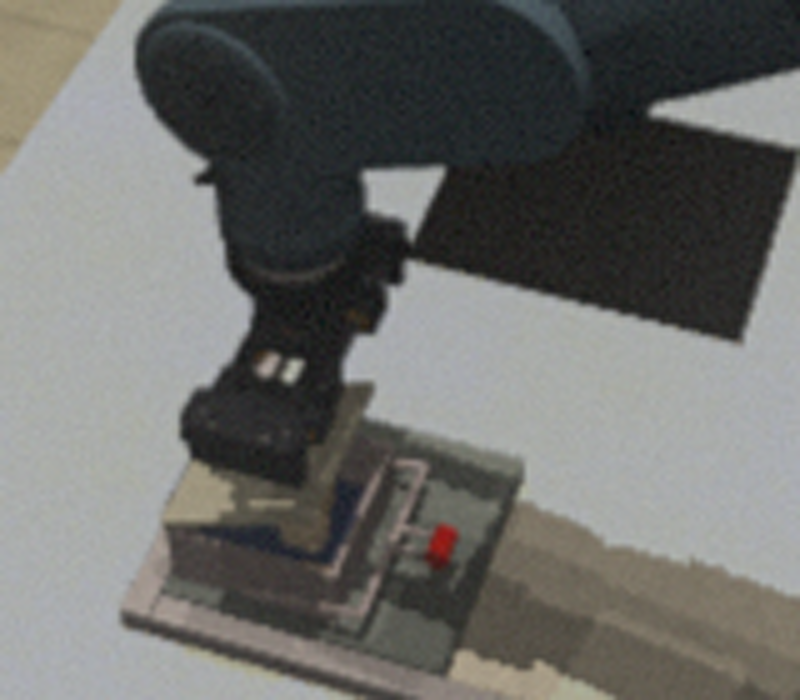

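Tracking well. Bring it shut, then press lightly.

Request:
{"fn": "apply_moves", "kwargs": {
  "commands": [
    [[0.09,0,0.14],[0,0,0]],
    [[0.08,0,0.14],[0,0,0]],
    [[0.06,0,0.14],[0,0,0]],
    [[0.04,0,0.15],[0,0,0]],
    [[0.03,0,0.15],[0,0,0]],
    [[0.02,0,0.14],[0,0,0]],
    [[0,0,0],[0,0,0]]
  ]
}}

```text
time_s: 38.25
tcp_pos: [0.5708, 0.0362, 0.0841]
tool_rot: [-0.001, -0.0, 1.0, 0.0]
contact_force: [-0.2, 0.8, -0.5]
finger_gap: 0.0503
```

Request:
{"fn": "apply_moves", "kwargs": {
  "commands": [
    [[0,0,0.04],[0,0,0]],
    [[0,0,0.02],[0,0,0]],
    [[0,0,0],[0,0,0]],
    [[0,0,0],[0,0,0]]
  ]
}}

```text
time_s: 38.65
tcp_pos: [0.5716, 0.0362, 0.0833]
tool_rot: [0.0, -0.0, 1.0, -0.0]
contact_force: [-2.3, -0.2, 7.9]
finger_gap: 0.0503
```

Request:
{"fn": "apply_moves", "kwargs": {
  "commands": [
    [[0,0,-0.3],[0,0,0]],
    [[0,0,-0.7],[0,0,0]],
    [[0,0,-0.7],[0,0,0]],
    [[0,0,-0.5],[0,0,0]],
    [[0.4,0,0],[0,0,0]],
    [[0.4,0,0],[0,0,0]],
    [[0.4,0,0],[0,0,0]],
    [[0.34,0,0],[0,0,0]],
    [[0,0,0],[0,0,0]],
    [[0,0,0],[0,0,0]]
  ]
}}

```text
time_s: 39.65
tcp_pos: [0.4952, 0.0361, 0.1933]
tool_rot: [0.001, -0.0, 1.0, -0.0]
contact_force: [0.5, 0.2, 0.6]
finger_gap: 0.0501
```

Run:
```python
from h import *
print(pose()[0])
wi=r.camera_info("wrist"); im=r.get_image("wrist"); cv2.imwrite("pics/w16.png",im)
for t in ("bail_grip",):
    for b in r.outline_of("wrist",t): print(t,b["conf"],b["bbox"])
def red(im):
    b,g,rr=[im[...,i].astype(int) for i in range(3)]
    m=((rr>g+60)&(rr>b+60)).astype(np.uint8); n,l,s,c=cv2.connectedComponentsWithStats(m); return s[1:],c[1:]
s,c=red(im)
for a,b in zip(s,c):
    if a[4]>30: print("red",a,b,ray("wrist",[b],.058,wi))
print("expect px",proj("wrist",[[.4945,.036,.058]],wi))
it=r.get_image("top"); cv2.imwrite("pics/t16.png",it); crop(it,200,110,330,220,6,"pics/t16c.png")
crop(r.get_image('side'),180,100,340,240,5,'pics/s16.png')
```

```text
[0.49518255 0.03608805 0.19330514]
bail_grip 0.82 [264.4, 200.8, 122.8, 45.8]
red [251 178  26  14 355] [263.46760563 184.54647887] [[0.49604369 0.04034382 0.058     ]]
expect px [[259.18330081 183.06309135]]
```

View pics/w16.png

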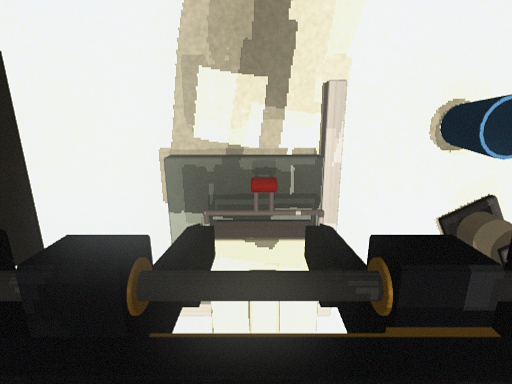

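View pics/s16.png

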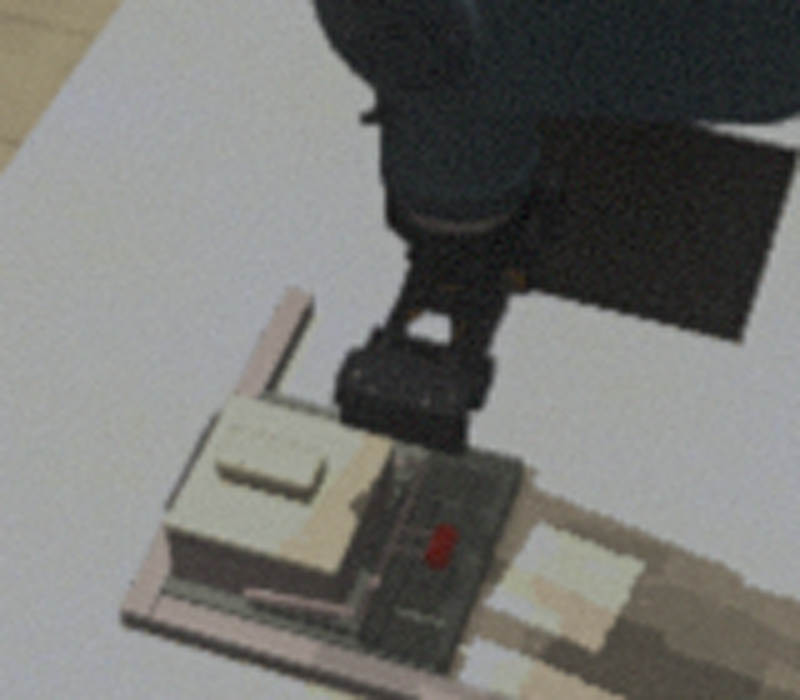

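View pics/t16c.png

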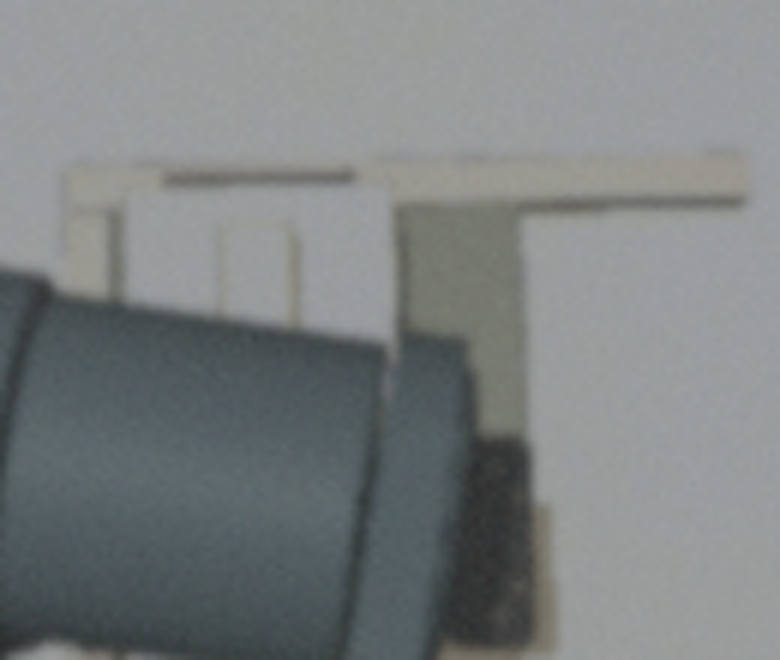

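Lid is shut. The grip is at about (0.495, 0.038, 0.058). Descending and pinching its ends.

Request:
{"fn": "apply_moves", "kwargs": {
  "commands": [
    [[0,0.04,0.5],[0,0,0]],
    [[0,0,0.7],[0,0,0]],
    [[0,0,0.7],[0,0,0]],
    [[0,0,0.6],[0,0,0]],
    [[0,0,0.5],[0,0,0]],
    [[0,0,0],[0,0,0]],
    [[0,0,0],[0,0,0]]
  ]
}}

```text
time_s: 40.55
tcp_pos: [0.4946, 0.0382, 0.0422]
tool_rot: [-0.0, -0.0, 1.0, 0.0]
contact_force: [0.5, -0.2, 0.0]
finger_gap: 0.05
```

Request:
{"fn": "apply_moves", "kwargs": {
  "commands": [
    [[0,0,0],[0,0,0]],
    [[0,0,0],[0,0,0]],
    [[0,0,0],[0,0,0]],
    [[0,0,0],[0,0,0]],
    [[0,0,0],[0,0,0]],
    [[0,0,0],[0,0,0]]
  ],
  "hand": 1,
  "force": 30
}}

```text
time_s: 41.15
tcp_pos: [0.4948, 0.039, 0.0434]
tool_rot: [0.001, -0.0, 1.0, 0.001]
contact_force: [-2.2, 5.1, 5.8]
finger_gap: 0.0256
```

```bash
python3 -c "
from h import *
print(pose()[0],r.state()['contact_force'],r.state()['finger_gap'])
crop(r.get_image('side'),180,100,340,240,5,'pics/s17.png')
cv2.imwrite('pics/w17.png',r.get_image('wrist'))"
```

```text
[0.49482621 0.03900079 0.04339329] [-2.18226682  5.07497834  5.77429736] 0.025572600291189414
```

View pics/s17.png

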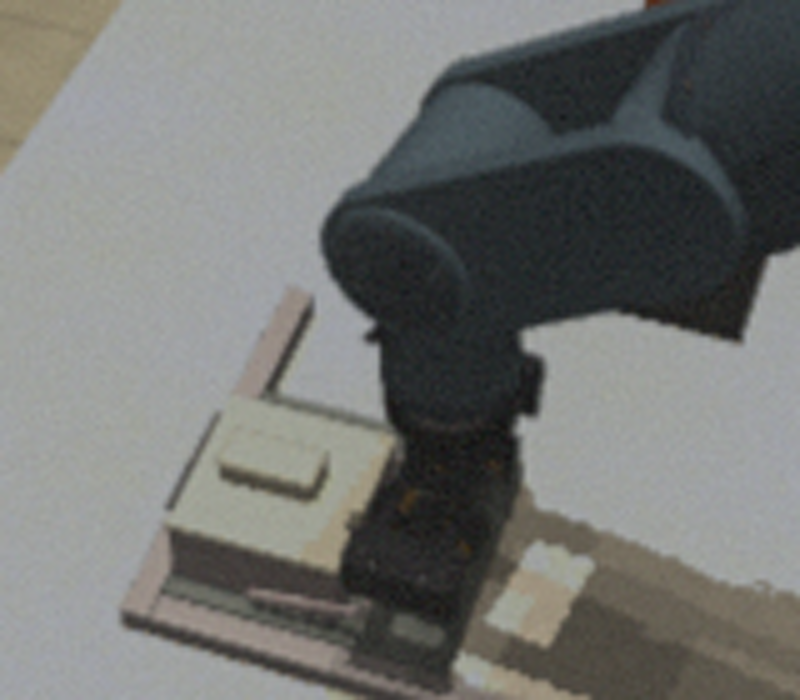

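View pics/w17.png

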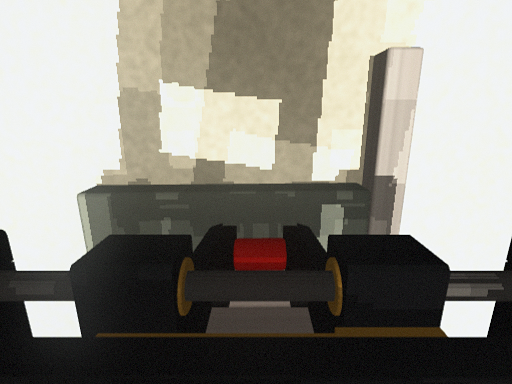

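Request:
{"fn": "apply_moves", "kwargs": {
  "commands": [
    [[-0.04,0,-0.16],[0,0,0]],
    [[-0.04,0,-0.155],[0,0,0]],
    [[-0.06,0,-0.15],[0,0,0]],
    [[-0.066,0,-0.148],[0,0,0]],
    [[-0.08,0,-0.14],[0,0,0]],
    [[-0.088,0,-0.136],[0,0,0]],
    [[-0.1,0,-0.126],[0,0,0]],
    [[-0.106,0,-0.122],[0,0,0]],
    [[-0.118,0,-0.11],[0,0,0]],
    [[-0.124,0,-0.106],[0,0,0]]
  ]
}}

```text
time_s: 42.25
tcp_pos: [0.5346, 0.0387, 0.1099]
tool_rot: [-0.001, -0.0, 1.0, 0.0]
contact_force: [-3.6, 4.0, -3.9]
finger_gap: 0.0259
```

Request:
{"fn": "apply_moves", "kwargs": {
  "commands": [
    [[-0.134,0,-0.092],[0,0,0]],
    [[-0.138,0,-0.084],[0,0,0]],
    [[-0.146,0,-0.07],[0,0,0]],
    [[-0.15,0,-0.064],[0,0,0]],
    [[-0.155,0,-0.048],[0,0,0]],
    [[-0.155,0,-0.038],[0,0,0]],
    [[-0.16,0,-0.025],[0,0,0]],
    [[-0.162,0,-0.017],[0,0,0]],
    [[-0.164,0,0],[0,0,0]],
    [[-0.164,0,0.008],[0,0,0]],
    [[-0.162,0,0.024],[0,0,0]],
    [[-0.158,0,0.034],[0,0,0]],
    [[-0.156,0,0.046],[0,0,0]],
    [[-0.152,0,0.056],[0,0,0]],
    [[-0.1,0,0.046],[0,0,0]],
    [[0,0,0],[0,0,0]]
  ]
}}

```text
time_s: 43.85
tcp_pos: [0.6507, 0.0389, 0.1226]
tool_rot: [0.002, -0.0, 1.0, 0.001]
contact_force: [1.5, 5.8, 2.4]
finger_gap: 0.0253
```

```bash
python3 -c "
from h import *
print(pose()[0],r.state()['contact_force'],r.state()['finger_gap'])
crop(r.get_image('side'),180,100,340,240,5,'pics/s18.png')
cv2.imwrite('pics/w18.png',r.get_image('wrist'))"
```

```text
[0.65065044 0.03894236 0.1226318 ] [1.45478455 5.8428729  2.37194067] 0.02528528263580103
```

View pics/s18.png

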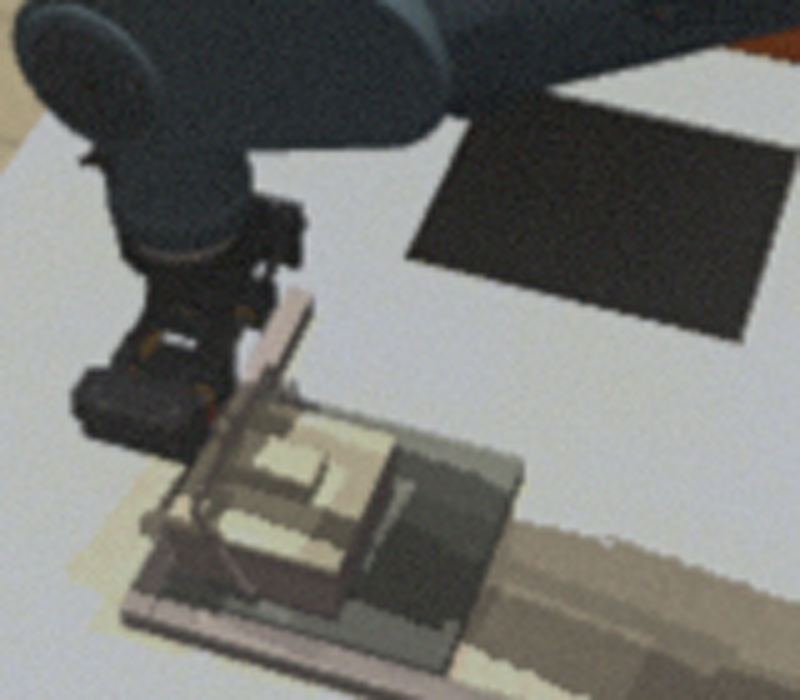

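View pics/w18.png

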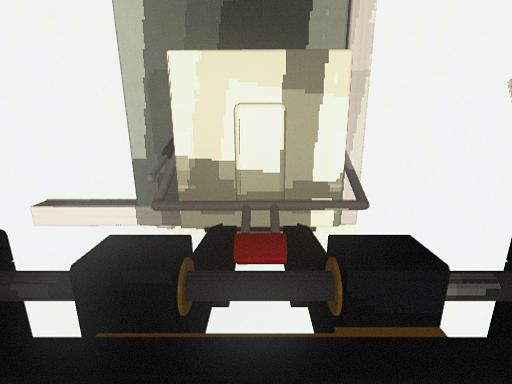

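Request:
{"fn": "apply_moves", "kwargs": {
  "commands": [
    [[0,0,0],[0,0,0]],
    [[0,0,0],[0,0,0]],
    [[0,0,0],[0,0,0]],
    [[0,0,0],[0,0,0]],
    [[0,0,0],[0,0,0]],
    [[0,0,-0.4],[0,0,0]],
    [[0,0,-0.8],[0,0,0]],
    [[0,0,-0.8],[0,0,0]],
    [[0,-0.8,0],[0,0,0]],
    [[0,-0.8,0],[0,0,0]],
    [[0,-0.8,0],[0,0,0]],
    [[0,-0.8,0],[0,0,0]],
    [[0.2,-0.8,0],[0,0,0]],
    [[0.3,-0.8,0],[0,0,0]],
    [[0.3,-0.6,0],[0,0,0]],
    [[0,0,0],[0,0,0]],
    [[0,0,0],[0,0,0]]
  ],
  "hand": -0.2
}}

```text
time_s: 45.65
tcp_pos: [0.6081, -0.2324, 0.221]
tool_rot: [0.0, 0.001, 1.0, 0.0]
contact_force: [0.3, 0.4, 0.7]
finger_gap: 0.0532
```

```bash
python3 -c "
from h import *
print(pose()[0],r.state()['contact_force'],r.state()['finger_gap'])
crop(r.get_image('side'),180,100,340,240,5,'pics/s19.png')
im=r.get_image('top'); crop(im,200,115,330,245,6,'pics/t19.png')"
```

```text
[ 0.60807173 -0.23236675  0.22104156] [0.27815327 0.44506957 0.6647692 ] 0.05324126729569996
```

View pics/s19.png

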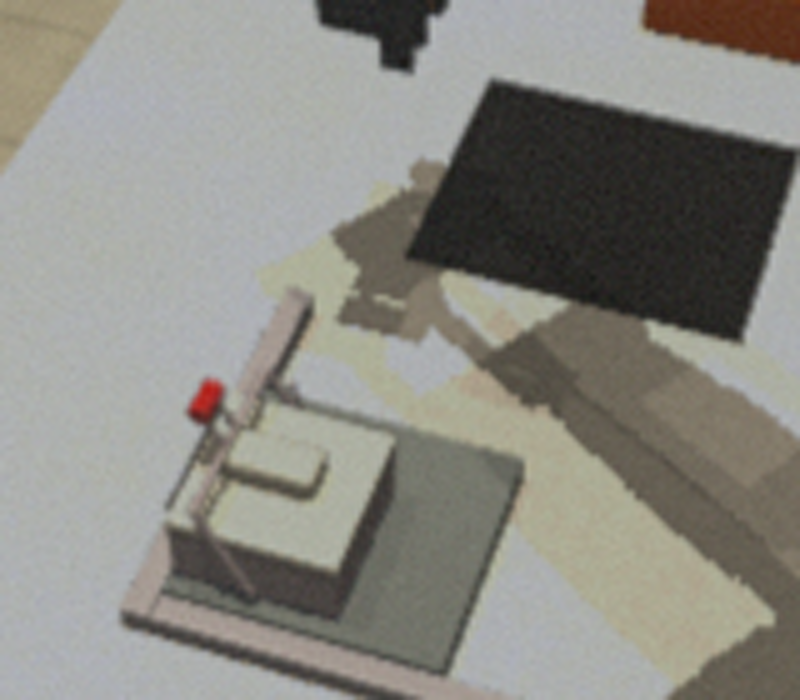

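View pics/t19.png

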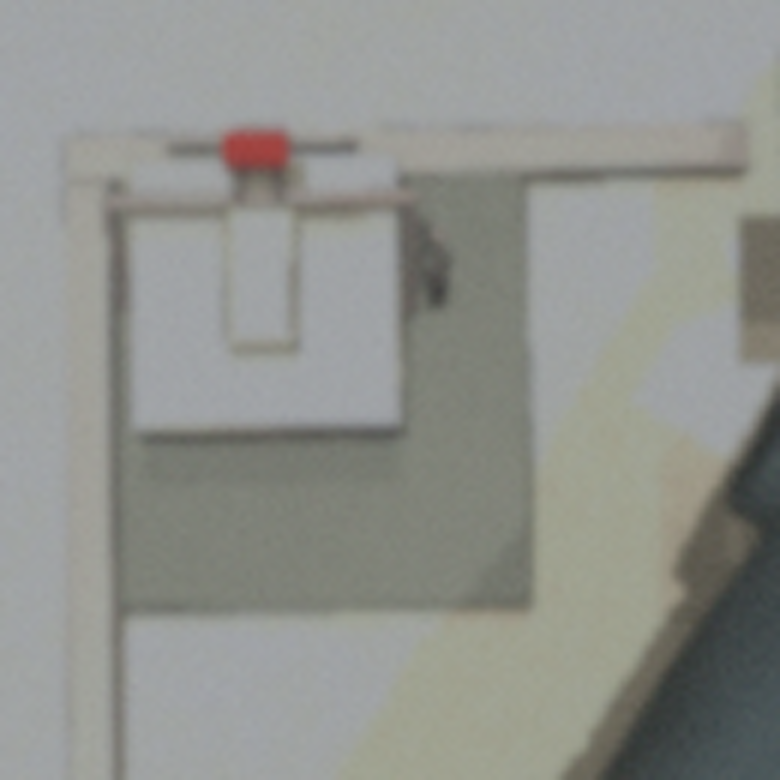

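Run:
```python
from h import *
a=cv2.imread("pics/t7.png").astype(float).mean(2)
ims=[r.get_image("top") for _ in range(4)]; im=np.mean(ims,0); b=im.mean(2); cv2.imwrite("pics/t20.png",im.astype(np.uint8))
def col(g,rows,c0,c1,rising):
    p=g[rows[0]:rows[1],c0:c1].mean(0); p=cv2.GaussianBlur(p[None],(0,0),0.8)[0]; d=np.diff(p)*rising; d=np.clip(d,0,None); i=d.argmax(); w=slice(max(0,i-2),i+3); return c0+.5+(np.arange(len(d))[w]*d[w]).sum()/d[w].sum()
def row(g,cols,r0,r1,s): return col(g.T,cols,r0,r1,s)
for n,g in (("before",a),("now",b)):
    print(n,"right edge rows150-165",col(g,(150,165),280,296,1),"rows 175-190",col(g,(175,190),280,296,1),"front edge c225-245",row(g,(225,245),205,225,1),"c250-270",row(g,(250,270),205,225,1))
x=b
b_,g_,r_=[im[...,i] for i in range(3)]
m=((r_>g_+40)&(r_>b_+40)).astype(np.uint8); m[:120]=0;m[160:]=0;m[:,:220]=0;m[:,270:]=0
ys,xs=np.nonzero(m); print("grip px",xs.mean(),ys.mean(),len(xs))
for phi in (1.6,1.72,1.8,1.85,1.9):
    al=phi-1.4; print(phi,proj("top",[[.6005+.108*np.sin(al),.036,.040+.108*np.cos(al)]]).round(2), proj("side",[[.6005+.108*np.sin(al),.036,.040+.108*np.cos(al)]]).round(2))
s=r.get_image("side"); b_,g_,r_=[s[...,i].astype(int) for i in range(3)]
m=((r_>g_+50)&(r_>b_+50)); m[:160]=0;m[200:]=0;m[:,:210]=0;m[:,240:]=0
ys,xs=np.nonzero(m); print("side grip",xs.mean(),ys.mean(),len(xs))
for h in (0,.05,.1,.2):
    print("lid edge",h,proj("side",[[.6565-.113*np.cos(h),.036-.056,.075+.113*np.sin(h)+.008]]).round(1))
```

```text
before right edge rows150-165 287.1631273131029 rows 175-190 287.7306571445705 front edge c225-245 217.36556948331383 c250-270 216.79809634907224
now right edge rows150-165 287.6467167915243 rows 175-190 288.38301703051036 front edge c225-245 217.38993256932693 c250-270 216.80397656207407
grip px 242.0 139.5 62
1.6 [[242.94 150.7 ]] [[229.19 179.92]]
1.72 [[242.97 145.65]] [[225.44 179.58]]
1.8 [[243.01 142.49]] [[223.06 179.55]]
1.85 [[243.04 140.61]] [[221.63 179.61]]
1.9 [[243.07 138.82]] [[220.24 179.73]]
side grip 220.87878787878788 179.27272727272728 33
lid edge 0 [[259.6 186.3]]
lid edge 0.05 [[259.6 185.2]]
lid edge 0.1 [[259.5 184. ]]
lid edge 0.2 [[259.  181.6]]
```

The bail is home (about 1.86 rad by both cameras) and the lid is down. The plate's x position is unchanged, but its right edge sits about 1.5 mm off the left bar. That's within the limit, but I'll nudge it flush.

Request:
{"fn": "apply_moves", "kwargs": {
  "commands": [
    [[0,0,0],[0,0,0.143]],
    [[0,0,0],[0,0,0.143]],
    [[0,0,0],[0,0,0.143]],
    [[0,0,0],[0,0,0.143]],
    [[0,0,0],[0,0,0.143]],
    [[0,0,0],[0,0,0.143]],
    [[0,0,0],[0,0,0.143]],
    [[0,0,0],[0,0,0.143]],
    [[0,0,0],[0,0,0.143]],
    [[0,0,0],[0,0,0.143]],
    [[0,0,0],[0,0,0.141]],
    [[0,-0.66,0],[0,0,0]],
    [[0,0,0],[0,0,0]],
    [[0,0,0],[0,0,0]]
  ],
  "hand": -1
}}

```text
time_s: 47.4
tcp_pos: [0.5755, -0.2315, 0.2214]
tool_rot: [0.0, 0.707, 0.707, 0.0]
contact_force: [0.5, 0.9, 0.2]
finger_gap: 0.0881
```

Request:
{"fn": "apply_moves", "kwargs": {
  "commands": [
    [[0,0,0.7],[0,0,0]],
    [[0,0,0.9],[0,0,0]],
    [[0,0,0.9],[0,0,0]],
    [[0,0,0.8],[0,0,0]],
    [[0,0,0.6],[0,0,0]],
    [[0,0,0.22],[0,0,0]],
    [[0.6,0,0],[0,0,0]],
    [[0.7,0,0],[0,0,0]],
    [[0.7,0,0],[0,0,0]],
    [[0.4,0,0],[0,0,0]],
    [[0.2,0,0],[0,0,0]],
    [[0.1,0,0],[0,0,0]],
    [[0.06,0,0],[0,0,0]],
    [[0.06,0,0],[0,0,0]],
    [[0.06,0,0],[0,0,0]],
    [[0,0,0],[0,0,0]]
  ]
}}

```text
time_s: 49.0
tcp_pos: [0.5753, -0.0881, 0.015]
tool_rot: [-0.0, 0.707, 0.707, -0.0]
contact_force: [-0.8, 0.2, -0.7]
finger_gap: 0.0886
```

Request:
{"fn": "apply_moves", "kwargs": {
  "commands": [
    [[0.04,0,0],[0,0,0]],
    [[0.04,0,0],[0,0,0]],
    [[0.03,0,0],[0,0,0]],
    [[0.02,0,0],[0,0,0]],
    [[0,0,0],[0,0,0]]
  ]
}}

```text
time_s: 49.5
tcp_pos: [0.5751, -0.0823, 0.015]
tool_rot: [0.0, 0.707, 0.707, -0.001]
contact_force: [-1.5, -5.2, -0.5]
finger_gap: 0.0876
```

Request:
{"fn": "apply_moves", "kwargs": {
  "commands": [
    [[0.03,0,0],[0,0,0]],
    [[0,0,0],[0,0,0]]
  ]
}}

```text
time_s: 49.7
tcp_pos: [0.5754, -0.0819, 0.0151]
tool_rot: [0.001, 0.707, 0.708, -0.001]
contact_force: [-1.1, -9.7, -1.1]
finger_gap: 0.0882
```

Request:
{"fn": "apply_moves", "kwargs": {
  "commands": [
    [[-0.2,0,0],[0,0,0]],
    [[-0.6,0,0],[0,0,0]],
    [[-0.8,0,0],[0,0,0]],
    [[0,0,-0.8],[0,0,0]],
    [[0,0,-0.8],[0,0,0]],
    [[0,0,-0.8],[0,0,0]],
    [[0,0,-0.8],[0,0,0]],
    [[-0.8,0,0],[0,0,0]],
    [[-0.8,0,0],[0,0,0]],
    [[-0.6,0,0],[0,0,0]],
    [[0,0,0],[0,0,0]],
    [[0,0,0],[0,0,0]]
  ]
}}

```text
time_s: 50.9
tcp_pos: [0.575, -0.2701, 0.1747]
tool_rot: [-0.0, 0.708, 0.707, 0.0]
contact_force: [0.1, -0.0, -0.0]
finger_gap: 0.0883
```

Run:
```python
from h import *
print(pose()[0],r.state()["contact_force"])
im=np.mean([r.get_image("top") for _ in range(4)],0); g=im.mean(2); cv2.imwrite("pics/t21.png",im.astype(np.uint8))
def col(g,rows,c0,c1,rising):
    p=g[rows[0]:rows[1],c0:c1].mean(0); p=cv2.GaussianBlur(p[None],(0,0),0.8)[0]; d=np.diff(p)*rising; d=np.clip(d,0,None); i=d.argmax(); w=slice(max(0,i-2),i+3); return c0+.5+(np.arange(len(d))[w]*d[w]).sum()/d[w].sum()
row=lambda g,c,a,b,s: col(g.T,c,a,b,s)
print(col(g,(150,165),280,296,1),col(g,(175,190),280,296,1),row(g,(225,245),205,225,1),row(g,(250,270),205,225,1))
crop(r.get_image('side'),170,90,350,240,4,'pics/s21.png')
```

```text
[ 0.57499009 -0.27013475  0.17471135] [ 0.12709632 -0.0242436  -0.00162049]
287.16258264122365 287.72434429710034 217.38939337802844 216.7999020957196
```

View pics/t21.png

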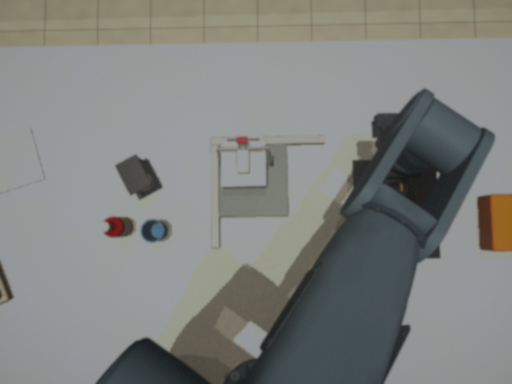

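View pics/s21.png

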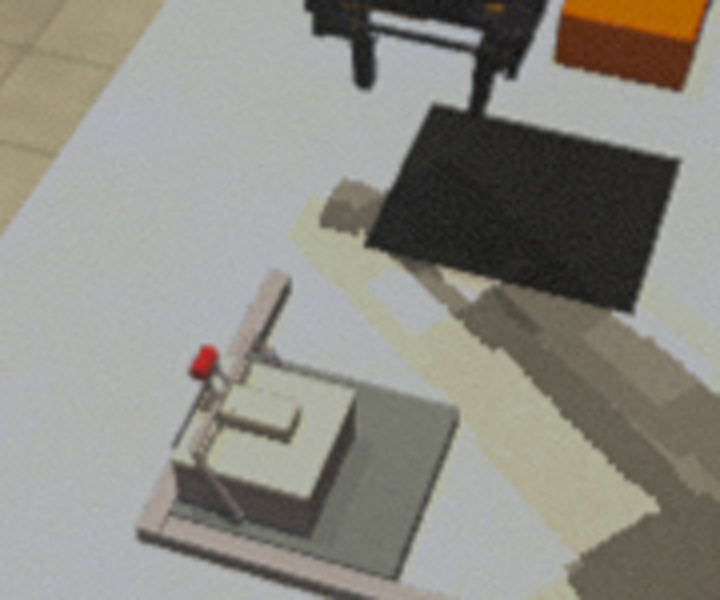

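The plate edges are back at the flush pixel positions, the lid is shut and the bail is home. The bystanders haven't moved and the arm is clear, so I'm handing in.

```bash
python3 -c "
from workcell import r
print(r.job_done())"
```

```text
the job is handed in; nothing more can be done
None
```

The job is done and handed in at about 51 s of the 210 s allowed. No verdict was reported, so this rests on my own checks.

- **Canister:** I pushed it square against the far bar, then the left bar. Swinging the bail shifted it about 1.5 mm off the left bar, so I pushed it back. Its edges then matched the earlier flush position to within about 0.03 pixel (under 0.1 mm).
- **Blanks:** Only three were on the bench. All three lay flat inside the canister before the lid was closed, and the mat was empty. One had moved to a corner inside the canister after I placed it, which did no harm.
- **Lid and bail:** I closed the lid and pressed it down with about 8 N. I then swung the bail over centre. From the top and side pictures its grip sits at about 1.86 rad, which is fully home.
- **Last check:** The arm was clear and read no contact force. The articulator, bottle and beaker were still in place in the top view. No check failed or disagreed at the end.

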